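# Carved figures to the other rack in reverse order

## Task

Move the four carved wooden figures from their rack to the empty rack in reverse order: the one at the left end of the full rack goes to the right end of the empty rack, and so on along the row, one figure in each bay. Leave each standing upright on the board inside its bay, and knock none over on the way.

Things in the scene. Friction and masses are not known exactly. Their poses are not given: they have to be found in the camera images.
- head: Carved pale-wood head, 96 mm high, with a flat-topped round cap and a long nose. Foot 46 mm across, 10 mm thick; 60 to 130 g. Origin: centre of the foot's underside, z up; the nose points along -x, reaching 46 mm from the axis at height 48 mm. From above: flat round cap, nose sticking out. Grip the cap, a cylinder 44 mm across from height 64 to 96 mm.
- toadstool: Carved pale-wood toadstool, 79 mm high, thin stem and wide domed cap. Foot 46 mm across, 10 mm thick; 60 to 130 g. Origin: centre of the foot's underside, z up; round about z. From above: the widest, a smooth dome. Grip the cap's rim, a cylinder 56 mm across from height 46 to 62 mm.
- gnome: Carved pale-wood gnome, 96 mm high: round body, conical pointed hat. Foot 46 mm across, 10 mm thick; 60 to 130 g. Origin: centre of the foot's underside, z up; its face looks along -x. From above: a cone with one point. Grip the body below the hat, a cylinder 40 mm across from height 12 to 60 mm (hat brim 42 mm across).
- owl: Carved pale-wood owl, 87 mm high: barrel body with two pointed ears on top. Foot 46 mm across, 10 mm thick; 60 to 130 g. Origin: centre of the foot's underside, z up; its face looks along -x, ears at y = +-13 mm, heights 68 to 87 mm. From above: a disc with two points. Grip the body, a cylinder 44 mm across from height 14 to 66 mm.
- full_rack: Wooden rack with four figures on cork pads, 90 x 310 mm, fixed: dark board 12 mm thick, four bays in a row, each 71 mm along the row by 80 mm inside, between pale strips 5 mm wide with tops 24 mm above the table. Origin on the table under its centre; y along the row (within 0.3 rad of the robot's left), x across it (away from the robot), z up. Bay centres at y = +114, +38, -38, -114 mm, x = 0.
- empty_rack: Wooden rack, empty, without pads, 90 x 310 mm, fixed: dark board 12 mm thick, four bays in a row, each 71 mm along the row by 80 mm inside, between pale strips 5 mm wide with tops 24 mm above the table. Origin on the table under its centre; y along the row (within 0.3 rad of the robot's left), x across it (away from the robot), z up. Bay centres at y = +114, +38, -38, -114 mm, x = 0.
- pad_head: Flat cork pad, 74 x 66 mm, 3 mm thick, fixed in the bay of the full rack where the head stands at the start (the head's foot is 15 mm above the table there). It stays. Origin at the centre of its underside.
- pad_toadstool: Flat cork pad, 74 x 66 mm, 3 mm thick, fixed in the bay of the full rack where the toadstool stands at the start (the toadstool's foot is 15 mm above the table there). It stays. Origin at the centre of its underside.
- pad_gnome: Flat cork pad, 74 x 66 mm, 3 mm thick, fixed in the bay of the full rack where the gnome stands at the start (the gnome's foot is 15 mm above the table there). It stays. Origin at the centre of its underside.
- pad_owl: Flat cork pad, 74 x 66 mm, 3 mm thick, fixed in the bay of the full rack where the owl stands at the start (the owl's foot is 15 mm above the table there). It stays. Origin at the centre of its underside.
Mind the look-alikes: they are no part of the job. Leave any purple look-alike of the gnome alone. What is shaped like the owl but red is not meant.

How it is judged (in metres and radians):
At the end, for the whole second after the job is handed in: Each figure stands in the empty rack's bay that mirrors its starting bay (first becomes last): centre within 15 mm of the bay's centre along the row and 20 mm across, foot on the board (height within 6 mm), upright within 0.12 rad, at rest (under 20 mm/s) (((y of pad_head in the frame of full_rack between 0.104 and 0.124 m and y of head in the frame of empty_rack between -0.129 and -0.099 m) or (y of pad_head in the frame of full_rack between 0.028 and 0.048 m and y of head in the frame of empty_rack between -0.053 and -0.023 m) or (y of pad_head in the frame of full_rack between -0.048 and -0.028 m and y of head in the frame of empty_rack between 0.023 and 0.053 m) or (y of pad_head in the frame of full_rack between -0.124 and -0.104 m and y of head in the frame of empty_rack between 0.099 and 0.129 m)) and x of head in the frame of empty_rack between -0.02 and 0.02 m and z of head in the frame of empty_rack between 0.006 and 0.018 m and angle between each of head, toadstool, gnome, owl's own z axis and vertical below 0.12 rad and linear speed of each of head, toadstool, gnome, owl below 0.02 m/s and ((y of pad_toadstool in the frame of full_rack between 0.104 and 0.124 m and y of toadstool in the frame of empty_rack between -0.129 and -0.099 m) or (y of pad_toadstool in the frame of full_rack between 0.028 and 0.048 m and y of toadstool in the frame of empty_rack between -0.053 and -0.023 m) or (y of pad_toadstool in the frame of full_rack between -0.048 and -0.028 m and y of toadstool in the frame of empty_rack between 0.023 and 0.053 m) or (y of pad_toadstool in the frame of full_rack between -0.124 and -0.104 m and y of toadstool in the frame of empty_rack between 0.099 and 0.129 m)) and x of toadstool in the frame of empty_rack between -0.02 and 0.02 m and z of toadstool in the frame of empty_rack between 0.006 and 0.018 m and ((y of pad_gnome in the frame of full_rack between 0.104 and 0.124 m and y of gnome in the frame of empty_rack between -0.129 and -0.099 m) or (y of pad_gnome in the frame of full_rack between 0.028 and 0.048 m and y of gnome in the frame of empty_rack between -0.053 and -0.023 m) or (y of pad_gnome in the frame of full_rack between -0.048 and -0.028 m and y of gnome in the frame of empty_rack between 0.023 and 0.053 m) or (y of pad_gnome in the frame of full_rack between -0.124 and -0.104 m and y of gnome in the frame of empty_rack between 0.099 and 0.129 m)) and x of gnome in the frame of empty_rack between -0.02 and 0.02 m and z of gnome in the frame of empty_rack between 0.006 and 0.018 m and ((y of pad_owl in the frame of full_rack between 0.104 and 0.124 m and y of owl in the frame of empty_rack between -0.129 and -0.099 m) or (y of pad_owl in the frame of full_rack between 0.028 and 0.048 m and y of owl in the frame of empty_rack between -0.053 and -0.023 m) or (y of pad_owl in the frame of full_rack between -0.048 and -0.028 m and y of owl in the frame of empty_rack between 0.023 and 0.053 m) or (y of pad_owl in the frame of full_rack between -0.124 and -0.104 m and y of owl in the frame of empty_rack between 0.099 and 0.129 m)) and x of owl in the frame of empty_rack between -0.02 and 0.02 m and z of owl in the frame of empty_rack between 0.006 and 0.018 m); the robot touches nothing.
It fails at once if the head is knocked over (tilted more than 0.7 rad) (angle between head's own z axis and vertical above 0.7 rad).
It fails at once if the toadstool is knocked over (tilted more than 0.7 rad) (angle between toadstool's own z axis and vertical above 0.7 rad).
It fails at once if the gnome is knocked over (tilted more than 0.7 rad) (angle between gnome's own z axis and vertical above 0.7 rad).
It fails at once if the owl is knocked over (tilted more than 0.7 rad) (angle between owl's own z axis and vertical above 0.7 rad).
It also fails if it takes over 112 s, if anything falls off the work surface, if the arm or the gripper's body presses on something with over 40 N, if the wrist force passes 120 N, or if a joint passes its speed limit or range.

## Robot

A 6-joint arm with a two-finger parallel gripper is mounted at the origin on the work surface. World frame = base frame: x ahead of the robot, y to its left, z up, the work surface at z = 0. Lengths are in m, angles in degrees, forces in N, time in s.
With the tool pointing down it reaches from about 0.3 to 0.75 m from the base axis. Payload 8.5 kg.
Tool frame: the origin (TCP) lies on the centre line of the jaws, within the pads' length; the fingertips stand 14 mm ahead of it and the grasp point (between the pads) lies 5 mm behind it (bot.tip_extent is the distance from the TCP to the fingertips, in m); z points along the fingers, y is the direction in which the jaws open and shut (so a half turn about z gives the same grasp; the last joint's range is limited). The gripper opens to 88 mm and grips with 3 to 60 N. Pads are 18 mm wide; open, the fingers measure 123 mm over their backs; the gripper's body (75 mm by 187 mm) begins 45 mm behind the grasp point.
Start: joints at [-76.163, 21.807, 74.336, -0, 83.858, -12.336], TCP at [0.243, -0.494, 0.253] pointing down, gripper open.
Joint ranges: [-178.18, 178.18], [-50.72, 133.34], [12.68, 142.11], [-81.47, 261.47], [9.98, 163.14], [-165.26, 165.26]. Speed limits (degrees/s): [136.94, 136.94, 180, 180, 180, 180].

## Interface

Orientations are given as [roll, pitch, yaw] about the fixed x, y, z axes, in that order (R = Rz(yaw) Ry(pitch) Rx(roll)).
In Python, from station import monitor, snapshot, get_calibration, bot gives the robot as it stands.
- The arm moves only by the tool arm_command, never from a script. Its argument "motion" is a list that holds one entry, the list of rows, each a list of 5 numbers: the finger opening in mm, from 0 to 88.1, then the shift along the tool's x, y, z in mm, then the turn about the tool's z in degrees. In form: [[[hand, dx, dy, dz, turn], ...]]. A call has 1 to 5 rows; each row is the pose to reach, as a shift and turn from the pose commanded when the call began, along the tool's axes at that moment; what a row does not reach only later rows make up. A row lasts 1/8 s, in which the tool goes at most 62.5 mm and 10.7 degrees, less where a joint would pass 70% of its speed; a pose out of reach is approached as far as the arm can. A call with a gripper value outside its range is refused whole. The fingers move at their own pace and stop on an object; "squeeze" is the grip in N (left out, the last holds). Time passes only in rows, so rows that repeat a pose let the fingers close. It gives the time, the measured TCP pose, the force and the opening at its end, in the units of the state.
- monitor.get_state(): the state, without advancing time (a new reading comes with each control period).
- snapshot(name): name is "scene" or "top" or "wrist"; returns (picture, depth): 400x640x3 uint8, red, green, blue; 400x640 float32, m along the optical axis (not along the pixel's ray), 0 where there is no reading.
- get_calibration(name): a dict with "fx", "fy", "cx", "cy" (pixels), "eye" and "orientation" of the camera in the world. Camera axes: x right, y down, z forward; pixel columns grow to the right and rows downward; lengths in m; the calibration is good to about 2 mm. A picture is of the moment at which its call begins: read the wrist's pose just before it. get_calibration takes no time and is no camera call; for the wrist camera it gives the pose at the moment of the call.
- bot.sign_off(): hands the job in, once; it reports no verdict.
The state is a dict: "clock": time; "q": joint angles; "qvel": joint speeds; "joint_torque": joint torques, N m; "eef_pos": TCP position; "tcp_rot": TCP orientation; "wrist_force": force on the tool from outside, world axes, zero at the start; "moment": the same for the moment, N m; "gripper_width": finger opening in m.
Only numpy, scipy, OpenCV 4.12 (cv2) and the standard library are available. Lean on these libraries where they do the work, as an engineer would, in place of code of your own. Each camera call takes 0.05 s, during which the arm holds its last target.

## Working session

There is one attempt and no reset: what is moved stays moved. The work goes in short steps, Python scripts to look and compute and a tool call to move; the robot and the scene stay as the last step left them, time stands still between calls to the robot, and variables do not carry over. Pictures are saved under pics/ and viewed, and the job is handed in when it is done.

Besides the shell and the picture viewer there is one more tool, called as name([rows], argument=value, ...), one row to a line, values as JSON. arm_command: Moves the arm, as the interface text tells. Its arguments: {"type":"object","properties":{"motion":{"type":"array","items":{"type":"array","items":{"type":"array","items":{"type":"number"}}}},"squeeze":{"type":"number"}},"required":["motion"]}

```bash
mkdir -p pics && ls && python3 - <<'E'
from station import monitor, snapshot, get_calibration, bot
import cv2, numpy as np
s=monitor.get_state()
for k,v in s.items(): print(k,v)
for n in ["scene","top","wrist"]:
    c=get_calibration(n); print(n,c)
    p,d=snapshot(n)
    cv2.imwrite(f"pics/{n}0.png",p[:,:,::-1]); np.savez(f"{n}0.npz",p=p,d=d)
print(bot.tip_extent, monitor.get_state()["clock"])
E
```

```text
pics
clock 0.0
q [-7.61636254e+01  2.18401219e+01  7.43838557e+01 -9.46940440e-04
  8.38591764e+01 -1.23369641e+01]
qvel [ 0.09684993  0.06953482 -0.0791718   0.02557666 -0.13170388  0.04469982]
joint_torque [ 1.67543429e-03 -4.37916005e+01 -2.24553180e+01  7.14328070e-02
  3.52011330e-02 -1.19907327e-04]
eef_pos [ 0.24251827 -0.49335121  0.25215119]
tcp_rot [-1.79918565e+02 -1.68471105e-02  2.61734288e+01]
wrist_force [0.24786879 0.65139691 0.26386156]
moment [-0.01658215  0.02393339 -0.01606116]
gripper_width 0.08838560018234912
scene {'fx': 380.4717679731448, 'fy': 380.4717679731448, 'cx': 320.51735099382233, 'cy': 199.31152943050333, 'eye': array([0.80931668, 0.42543822, 0.76014163]), 'orientation': array([-143.37251893,   -0.1541641 ,  153.44524559])}
top {'fx': 435.2806508956372, 'fy': 435.2806508956372, 'cx': 319.24105243591856, 'cy': 199.91263453621525, 'eye': array([ 0.42429586, -0.05088458,  1.08432828]), 'orientation': array([-172.5573262 ,   -0.28388991,  -91.01900212])}
wrist {'fx': 282.2300008240595, 'fy': 282.2300008240595, 'cx': 319.88987982535144, 'cy': 194.77221282775133, 'eye': array([ 0.31603389, -0.45759863,  0.385076  ]), 'orientation': array([ 1.61777216e+02,  9.74903669e-02, -6.38019849e+01])}
0.014 0.15
```

View pics/top0.png

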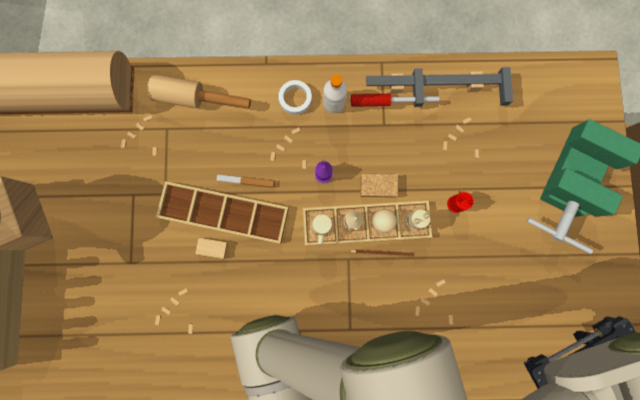

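View pics/scene0.png

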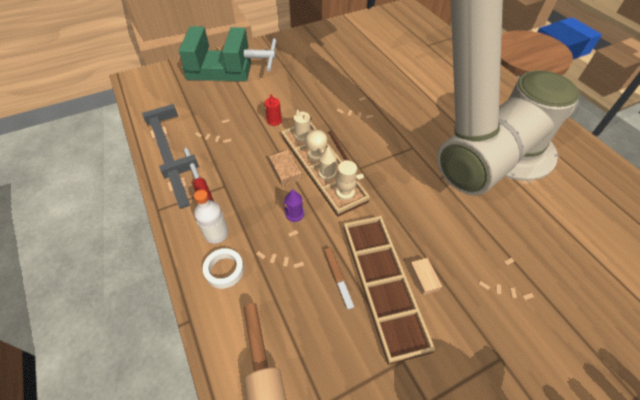

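View pics/wrist0.png

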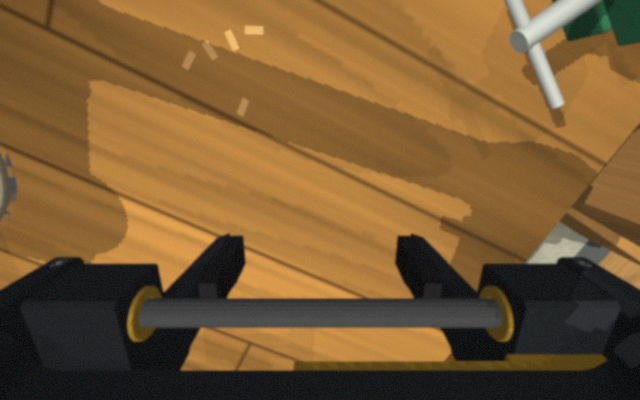

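```bash
cat > h.py <<'E'
import numpy as np, cv2
from scipy.spatial.transform import Rotation as R
from station import monitor, snapshot, get_calibration, bot
def Rc(c): return R.from_euler('xyz',c['orientation'],degrees=True).as_matrix()
def ray(c,u,v):
    u=np.asarray(u,float);v=np.asarray(v,float)
    d=np.stack([(u-c['cx'])/c['fx'],(v-c['cy'])/c['fy'],np.ones_like(u)],-1)
    return d@Rc(c).T
def onz(c,u,v,z):
    d=ray(c,u,v); t=(z-c['eye'][2])/d[...,2]
    return c['eye']+d*t[...,None]
def cloud(c,D):
    v,u=np.mgrid[0:D.shape[0],0:D.shape[1]]
    P=c['eye']+ray(c,u,v)*D[...,None]
    P[D<=0]=np.nan
    return P
def proj(c,P):
    q=(np.asarray(P)-c['eye'])@Rc(c); return np.stack([c['fx']*q[...,0]/q[...,2]+c['cx'],c['fy']*q[...,1]/q[...,2]+c['cy']],-1)
E
python3 - <<'E'
from h import *
f=np.load('top0.npz');p=f['p'];d=f['d']
crop=p[165:260,145:485]
cv2.imwrite('pics/crop_top.png',cv2.resize(crop[:,:,::-1],None,fx=2.35,fy=2.35,interpolation=cv2.INTER_CUBIC))
c=get_calibration('top')
P=cloud(c,d)
# rack heights
for u,v in [(320,225),(352,220),(384,220),(415,217),(460,203),(323,172),(225,212),(175,205)]:
    print((u,v),np.round(P[v,u],3))
f=np.load('scene0.npz');p=f['p']
crop=p[90:220,230:400]
cv2.imwrite('pics/crop_scene.png',cv2.resize(crop[:,:,::-1],None,fx=4,fy=4,interpolation=cv2.INTER_CUBIC))
E
```

```text
(320, 225) [ 0.495 -0.059  0.111]
(352, 220) [ 0.506 -0.132  0.099]
(384, 220) [ 0.505 -0.205  0.093]
(415, 217) [ 0.511 -0.278  0.087]
(460, 203) [ 0.543 -0.387  0.075]
(323, 172) [ 0.622 -0.068  0.076]
(225, 212) [0.538 0.175 0.013]
(175, 205) [0.558 0.299 0.01 ]
```

View pics/crop_top.png

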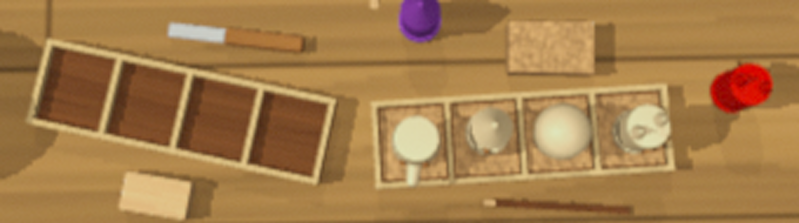

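View pics/crop_scene.png

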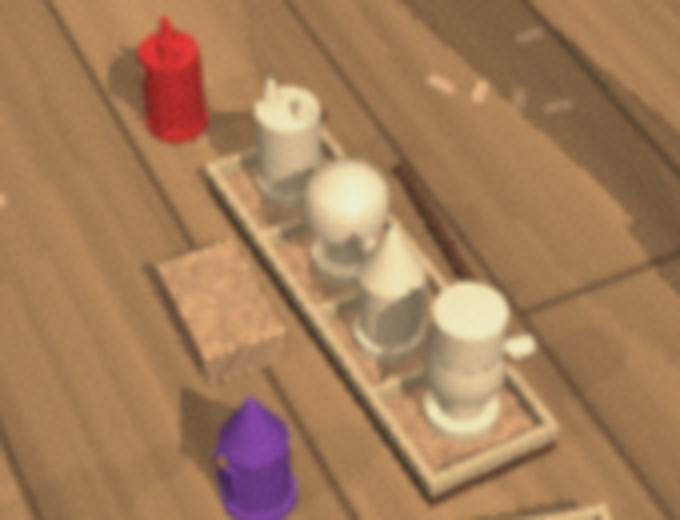

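```bash
python3 - <<'E'
from h import *
f=np.load('top0.npz');p=f['p'];d=f['d']
c=get_calibration('top')
hsv=cv2.cvtColor(p,cv2.COLOR_RGB2HSV)
for (u,v) in [(160,195),(162,186),(225,193),(287,210),(285,225),(306,230),(306,215),(429,203),(350,240),(240,180),(150,240),(100,200),(400,206),(340,212)]:
    print((u,v),p[v,u],hsv[v,u])
P=cloud(c,d)
H=P[...,2]
# height map of the strips
vis=np.clip(H*1000/120*255,0,255); vis=np.nan_to_num(vis).astype(np.uint8)
cv2.imwrite('pics/hm.png',cv2.resize(vis[165:260,145:485],None,fx=2.35,fy=2.35,interpolation=cv2.INTER_NEAREST))
E
```

```text
(160, 195) [122  92  54] [ 17 142 122]
(162, 186) [122  90  48] [ 17 155 122]
(225, 193) [128 100  62] [ 17 131 128]
(287, 210) [139 112  70] [ 18 127 139]
(285, 225) [131  95  53] [ 16 152 131]
(306, 230) [164 134  85] [ 19 123 164]
(306, 215) [129  94  56] [ 16 144 129]
(429, 203) [147 113  64] [ 18 144 147]
(350, 240) [191 160 105] [ 19 115 191]
(240, 180) [177 160 141] [ 16  52 177]
(150, 240) [177 136  77] [ 18 144 177]
(100, 200) [144 108  60] [ 17 149 144]
(400, 206) [147 107  64] [ 16 144 147]
(340, 212) [181 140  86] [ 17 134 181]
```

View pics/hm.png

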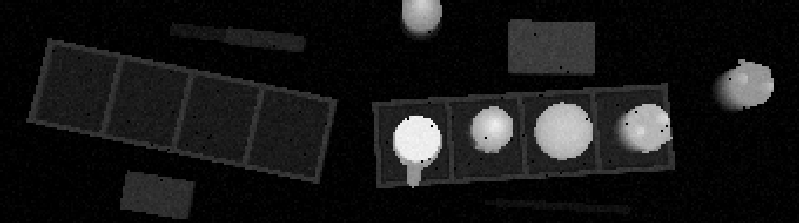

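```bash
python3 - <<'E'
from h import *
f=np.load('top0.npz');p=f['p'];d=f['d']
c=get_calibration('top')
P=cloud(c,cv2.medianBlur(d,3)); H=np.nan_to_num(P[...,2])
Pr=cloud(c,d); Hr=np.nan_to_num(Pr[...,2])
print('table z', np.median(H[250:300,180:230]))
res={}
for name,(u0,u1,v0,v1) in dict(empty=(150,295,175,248),full=(298,438,196,250)).items():
    m=np.zeros_like(H,np.uint8); m[v0:v1,u0:u1]=(H[v0:v1,u0:u1]>0.0065)
    n,l,s,_=cv2.connectedComponentsWithStats(m)
    k=1+np.argmax(s[1:,4]); comp=(l==k)
    print(name,s[k])
    # strips: points 18..30mm ; cap excluded
    st=comp&(Hr>0.018)&(Hr<0.030)
    pts=Pr[st][:,:2]*1000
    (cx,cy),(w,h),a=cv2.minAreaRect(pts.astype(np.float32))
    print(' strips minAreaRect',cx,cy,w,h,a, len(pts), 'medz',np.median(Hr[st]))
    # robust: line fit of long strips
    # in frame from angle
    th=np.radians(a if w<h else a-90)
    for it in range(4):
        ux=np.array([np.cos(th),np.sin(th)]);uy=np.array([-np.sin(th),np.cos(th)])
        x=(pts-[cx,cy])@ux; y=(pts-[cx,cy])@uy
        top=x>38;bot=x<-38; 
        a1=np.polyfit(y[top],x[top],1);a2=np.polyfit(y[bot],x[bot],1)
        th-=np.arctan((a1[0]+a2[0])/2)
        mx=(a1[1]+a2[1])/2
        e1=y[(y>145)];e2=y[y<-145]
        mids=[np.median(y[(abs(y-b)<6)&(abs(x)<32)]) for b in (-152.5,-76,0,76,152.5)]
        my=np.mean(np.array(mids)-np.array([-152.5,-76,0,76,152.5]))
        cx,cy=np.array([cx,cy])+mx*ux+my*uy
    print(' refined',cx,cy,np.degrees(th),'long strips at',a1,a2,'bars',np.round(mids,1))
    res[name]=(cx,cy,np.degrees(th))
    ux=np.array([np.cos(th),np.sin(th)]);uy=np.array([-np.sin(th),np.cos(th)])
    for b in (114,38,-38,-114): print('   bay',b,np.round(np.array([cx,cy])+b*uy,1))
import json; json.dump(res,open('racks.json','w'))
# figures
cx,cy,a=res['full'];th=np.radians(a);ux=np.array([np.cos(th),np.sin(th)]);uy=np.array([-np.sin(th),np.cos(th)])
XY=Pr[...,:2]*1000
loc=np.stack([(XY-[cx,cy])@ux,(XY-[cx,cy])@uy],-1)
for nm,b,zr in (('head',114,(104,116)),('gnome',38,(62,116)),('toadstool',-38,(65,100)),('owl',-114,(74,88))):
    m=(abs(loc[...,1]-b)<36)&(abs(loc[...,0])<60)&(Hr*1000>zr[0])&(Hr*1000<zr[1])
    q=loc[m]; (ex,ey),r=cv2.minEnclosingCircle(q.astype(np.float32))
    print(nm,'mean',np.round(q.mean(0),1),'circ',round(ex,1),round(ey,1),round(r,1),len(q),'zmax',np.round(np.percentile(Hr[m],99),3),np.median(Hr[m]))
E
```

```text
table z 4.643849604679673e-05
empty [ 156  181  132   62 4675]
 strips minAreaRect 538.841796875 180.41302490234375 310.1336364746094 90.22675323486328 77.08274841308594 976 medz 0.023857712401187503
 refined 538.3950906611101 179.52038518935584 -12.903607377710017 long strips at [-1.50588296e-04  4.22777561e+01] [ 1.50588265e-04 -4.22777561e+01] bars [-151.7  -75.7   -0.    76.   151.4]
   bay 114 [563.9 290.6]
   bay 38 [546.9 216.6]
   bay -38 [529.9 142.5]
   bay -114 [512.9  68.4]
full [ 303  200  129   45 4685]
 strips minAreaRect 506.5201721191406 -174.37049865722656 90.40843200683594 309.3489990234375 2.482487440109253 1118 medz 0.02391057242736072
 refined 506.29603547358414 -173.9438889945928 2.523415511326994 long strips at [2.34907220e-04 4.22829979e+01] [-2.34907220e-04 -4.22829979e+01] bars [-152.   -75.6    0.    75.9  151.7]
   bay 114 [501.3 -60.1]
   bay 38 [ 504.6 -136. ]
   bay -38 [ 508.  -211.9]
   bay -114 [ 511.3 -287.8]
head mean [ -2.7 111. ] circ -2.3 111.0 21.8 292 zmax 0.115 0.11126074589624368
gnome mean [ 3.6 37. ] circ 4.3 36.5 22.6 263 zmax 0.11 0.08559714021545761
toadstool mean [ -2.6 -32.9] circ -1.2 -34.7 28.0 464 zmax 0.097 0.08835873920942505
owl mean [  -4.1 -116.3] circ -4.1 -118.9 23.9 230 zmax 0.088 0.08489816842361148
```

arm_command([
  [[88, 40, -8, 0, -10], [88, 90, -17, 0, -20], [88, 140, -26, 0, -30], [88, 190, -35, 0, -40], [88, 240, -45, 0, -50]],
], squeeze=25)

```text
clock: 0.78
eef_pos: [0.4393, -0.3462, 0.2525]
tcp_rot: [-180.0, -0.0, 76.5]
wrist_force: [0.6, -0.6, 0.4]
gripper_width: 0.0882
```

```bash
cat >> h.py <<'E'
def delta(x,y,z,yaw):
    """print tool-axis shift (mm) and turn (deg) to a downward pose x,y,z (mm), yaw deg"""
    s=monitor.get_state(); p=np.array(s['eef_pos'])*1000
    Rm=R.from_euler('xyz',s['tcp_rot'],degrees=True)
    dl=Rm.as_matrix().T@(np.array([x,y,z])-p)
    t=-(((yaw-s['tcp_rot'][2])+180)%360-180)
    print('clk',round(s['clock'],2),'pos',np.round(p,1),'rot',np.round(s['tcp_rot'],2),'w',round(s['gripper_width']*1000,1),'F',np.round(s['wrist_force'],1),'-> d',np.round(dl,1),'turn',round(t,2))
    return dl,t
E
python3 -c "
from h import *
delta(511,-292,250,92.5)"
```

```text
clk 0.78 pos [ 439.3 -346.2  252.5] rot [-1.7998e+02 -1.0000e-02  7.6500e+01] w 88.2 F [ 0.6 -0.6  0.4] -> d [69.4 57.1  2.5] turn -16.0
```

arm_command([
  [[88, 35, 28, 0, -8], [88, 69, 57, 0, -16], [88, 69, 57, 0, -16], [88, 69, 57, 0, -16]],
])

```text
clock: 1.27
eef_pos: [0.5095, -0.2943, 0.2525]
tcp_rot: [-180.0, -0.0, 92.1]
wrist_force: [0.1, -1.2, -0.3]
gripper_width: 0.0879
```

```bash
python3 - <<'E'
from h import *
delta(511,-292,250,92.5)
c=get_calibration('wrist'); p,d=snapshot('wrist')
cv2.imwrite('pics/w1.png',p[:,:,::-1]); np.savez('w1.npz',p=p,d=d,eye=c['eye'],ori=c['orientation'])
print(c['eye'],c['orientation'])
import json
cx,cy,a=json.load(open('racks.json'))['full'];th=np.radians(a);ux=np.array([np.cos(th),np.sin(th)]);uy=np.array([-np.sin(th),np.cos(th)])
P=cloud(c,d);XY=P[...,:2]*1000;H=np.nan_to_num(P[...,2])*1000
loc=np.stack([(XY-[cx,cy])@ux,(XY-[cx,cy])@uy],-1)
np.set_printoptions(suppress=True)
for nm,b,zr in (('head',114,(107,115)),('gnome',38,(95,116)),('toadstool',-38,(80,100)),('owl',-114,(79,88))):
    m=(abs(loc[...,1]-b)<40)&(abs(loc[...,0])<60)&(H>zr[0])&(H<zr[1])
    q=loc[m]
    if len(q)<5: print(nm,'none');continue
    (ex,ey),r=cv2.minEnclosingCircle(q.astype(np.float32))
    print(nm,'mean',np.round(q.mean(0),1),'circ',round(ex,1),round(ey,1),round(r,1),len(q),'zmax',np.round(np.percentile(H[m],99),1),np.median(H[m]))
E
```

```text
clk 1.27 pos [ 509.5 -294.3  252.5] rot [-1.7996e+02 -1.0000e-02  9.2090e+01] w 87.9 F [ 0.1 -1.2 -0.3] -> d [2.2 1.6 2.5] turn -0.41
[ 0.50684839 -0.2128221   0.38532976] [1.61787494e+02 3.43990053e-02 2.11618270e+00]
head none
gnome mean [ 2.5 35.7] circ 2.2 37.3 10.7 469 zmax 111.9 101.9029536682815
toadstool mean [ -4.5 -32.3] circ -4.7 -32.8 27.1 2230 zmax 95.3 89.64403580648676
owl mean [  -5.6 -113.7] circ -7.4 -115.5 23.4 979 zmax 87.6 85.47219606321316
```

View pics/w1.png

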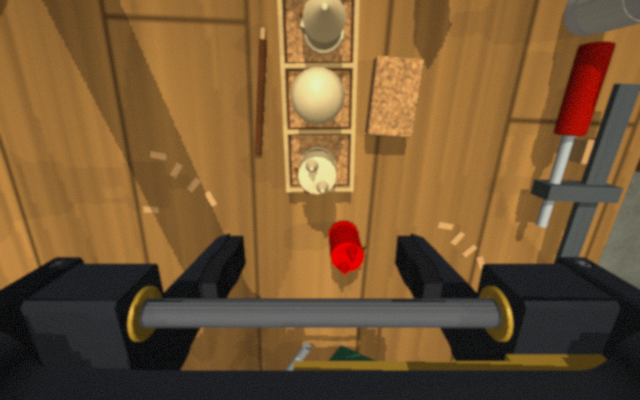

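arm_command([
  [[88, 5.4, -3, 50, -0.4], [88, 5.4, -3, 100, -0.4], [88, 5.4, -3, 145, -0.4], [88, 5.4, -3, 175, -0.4], [88, 5.4, -3, 192, -0.4]],
])

```text
clock: 1.95
eef_pos: [0.5054, -0.2894, 0.0593]
tcp_rot: [-179.9, -0.1, 92.4]
wrist_force: [-0.4, -0.7, 0.4]
gripper_width: 0.0876
```

```bash
python3 - <<'E'
from h import *
delta(506.3,-289,60,92.5)
for n in ['wrist','scene']:
    p,d=snapshot(n); np.savez('t_%s.npz'%n,p=p,d=d)
    if n=='scene': p=cv2.resize(p[70:230,210:410],None,fx=3.5,fy=3.5)
    cv2.imwrite('pics/own1_%s.png'%n,p[:,:,::-1])
E
```

```text
clk 1.95 pos [ 505.4 -289.4   59.3] rot [-1.7991e+02 -8.0000e-02  9.2410e+01] w 87.6 F [-0.4 -0.7  0.4] -> d [ 0.4  0.9 -0.8] turn -0.09
```

View pics/own1_wrist.png

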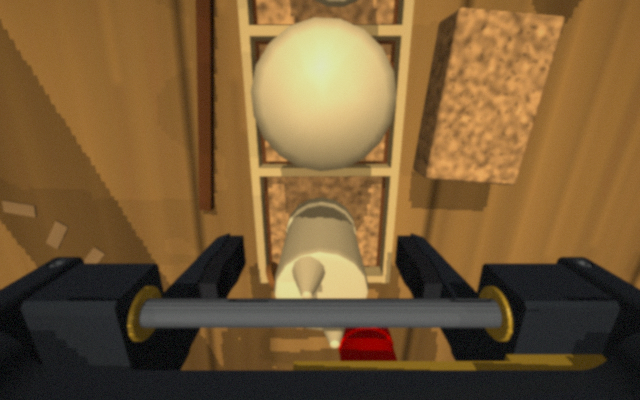

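View pics/own1_scene.png

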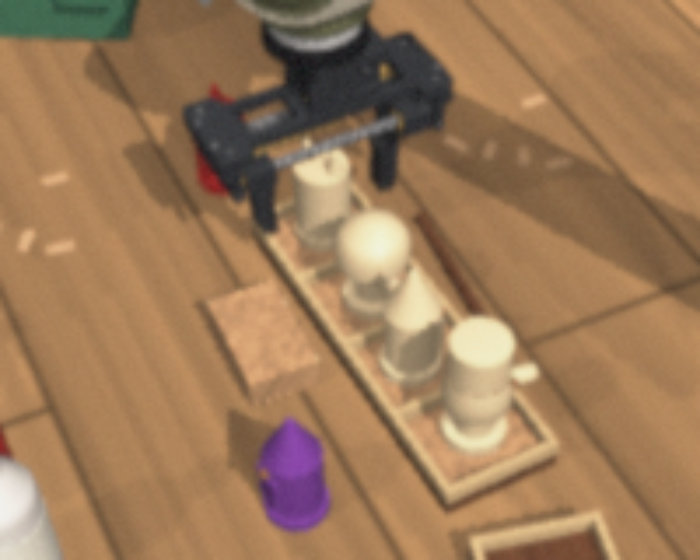

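arm_command([
  [[30, 0, 0, 0, 0], [30, 0, 0, 0, 0], [30, 0, 0, 0, 0], [30, 0, 0, 0, 0], [30, 0, 0, 0, 0]],
], squeeze=25)

```text
clock: 2.68
eef_pos: [0.5068, -0.2887, 0.0609]
tcp_rot: [180.0, 0.0, 92.6]
wrist_force: [-0.0, 0.2, 1.3]
gripper_width: 0.0434
```

```bash
python3 - <<'E'
from h import *
delta(506.3,-289,60,92.5)
p,d=snapshot('wrist'); cv2.imwrite('pics/owl2.png',p[:,:,::-1])
E
```

```text
clk 2.67 pos [ 506.8 -288.7   60.9] rot [1.7999e+02 1.0000e-02 9.2580e+01] w 43.4 F [-0.   0.2  1.3] -> d [-0.3 -0.5  0.9] turn 0.08
```

View pics/owl2.png

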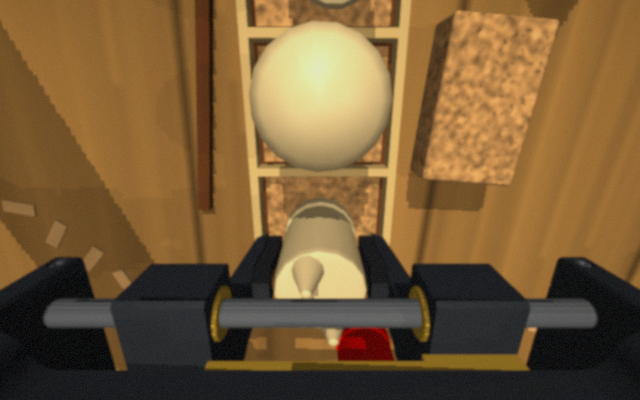

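arm_command([
  [[30, 0, 0, -20, 0], [30, 0, 0, -60, 0], [30, 0, 0, -100, 0], [30, 0, 0, -130, 0], [30, 20, 0, -145, 0]],
])

```text
clock: 3.35
eef_pos: [0.5059, -0.2688, 0.2068]
tcp_rot: [179.9, 0.1, 92.5]
wrist_force: [0.8, 0.6, -1.0]
gripper_width: 0.0435
```

```bash
python3 - <<'E'
from h import *
delta(563.9,290.6,205,77.1)
p,d=snapshot('wrist'); cv2.imwrite('pics/owl3.png',p[:,:,::-1])
p,d=snapshot('scene'); cv2.imwrite('pics/owl3s.png',p[:,:,::-1])
E
```

```text
clk 3.35 pos [ 505.9 -268.8  206.8] rot [1.7993e+02 7.0000e-02 9.2490e+01] w 43.5 F [ 0.8  0.6 -1. ] -> d [556.4  82.2   1.3] turn 15.39
```

View pics/owl3.png

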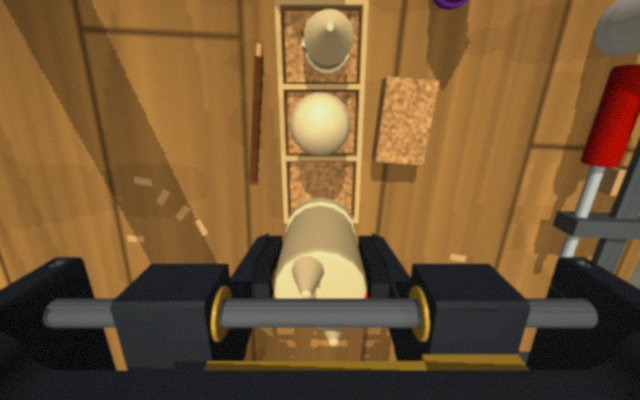

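View pics/owl3s.png

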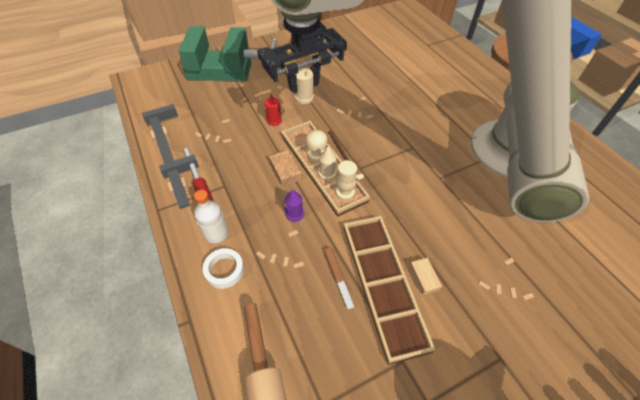

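arm_command([
  [[30, 40, 6, 0, 1], [30, 90, 13, 0, 3], [30, 145, 21, 0, 5], [30, 200, 29, 0, 7], [30, 255, 37, 0, 8]],
])

```text
clock: 4.08
eef_pos: [0.5307, -0.0101, 0.2043]
tcp_rot: [-179.9, -0.0, 84.5]
wrist_force: [-0.1, 0.4, -1.3]
gripper_width: 0.0432
```

```bash
python3 - <<'E'
from h import *
delta(563.9,290.6,205,77.1)
E
```

```text
clk 4.08 pos [530.7 -10.1 204.3] rot [-1.7986e+02 -2.0000e-02  8.4550e+01] w 43.2 F [-0.1  0.4 -1.3] -> d [302.5   4.4  -0.6] turn 7.45
```

arm_command([
  [[30, 55, 1, 0, 2], [30, 112, 2, 0, 4], [30, 170, 3, 0, 6], [30, 228, 4, 0, 7.4], [30, 280, 4.4, 0, 7.4]],
])

```text
clock: 4.7
eef_pos: [0.5615, 0.2683, 0.2039]
tcp_rot: [-179.9, 0.1, 77.2]
wrist_force: [0.9, -0.2, -0.4]
gripper_width: 0.0433
```

```bash
python3 - <<'E'
from h import *
delta(563.9,290.6,58.5,77.1)
c=get_calibration('wrist');p,d=snapshot('wrist'); cv2.imwrite('pics/owl4.png',p[:,:,::-1]); np.savez('w4.npz',p=p,d=d)
print(c['eye'],c['orientation'])
E
```

```text
clk 4.7 pos [561.5 268.3 203.9] rot [-1.7986e+02  8.0000e-02  7.7210e+01] w 43.3 F [ 0.9 -0.2 -0.4] -> d [ 22.5  -2.2 145.4] turn 0.11
[0.58010669 0.34792801 0.33664023] [ 1.61700307e+02  1.40622617e-01 -1.27609808e+01]
```

View pics/owl4.png

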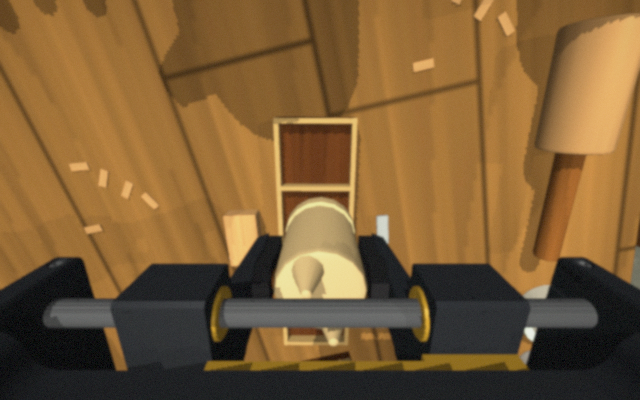

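```bash
python3 - <<'E'
from h import *
import json
f=np.load('w4.npz');d=f['d']
s=monitor.get_state();c=get_calibration('wrist')
P=cloud(c,d)*1000;H=np.nan_to_num(P[...,2])
Rm=R.from_euler('xyz',s['tcp_rot'],degrees=True).as_matrix()
T=(P-np.array(s['eef_pos'])*1000)@Rm  # tool frame
# held figure pts: tool |y|<26, z in -45..80
u=slice(280,362)
m=np.zeros(H.shape,bool);m[190:300,275:370]=True
m&=(abs(T[...,1])<30)&(T[...,2]<60)&(T[...,2]>-45)&(T[...,0]>-40)
for z0 in range(-30,60,8):
    q=T[m&(abs(T[...,2]-z0)<4)]
    if len(q)>20: print(z0,len(q),'x max',np.round(np.percentile(q[:,0],97),1),'y',np.round(np.percentile(q[:,1],[2,98]),1))
# rack strips in wrist view
cx,cy,a=json.load(open('racks.json'))['empty'];th=np.radians(a);ux=np.array([np.cos(th),np.sin(th)]);uy=np.array([-np.sin(th),np.cos(th)])
loc=np.stack([(P[...,:2]-[cx,cy])@ux,(P[...,:2]-[cx,cy])@uy],-1)
m=(H>18)&(H<30)&(abs(loc[...,0])<55)&(abs(loc[...,1])<165)
m[195:]=False
q=loc[m];print(len(q), 'z',np.median(H[m]))
for b in (76,152.5):
    k=(abs(q[:,1]-b)<7)&(abs(q[:,0])<30); print('bar',b,np.median(q[k,1]),np.polyfit(q[k,0],q[k,1],1))
for b in (42.5,-42.5):
    k=(abs(q[:,0]-b)<7)&(q[:,1]>85)&(q[:,1]<145); print('long',b,np.median(q[k,0]),np.polyfit(q[k,1],q[k,0],1))
E
```

```text
-30 541 x max 17.3 y [-11.4  21.8]
-22 3345 x max 20.3 y [-19.2  20.3]
-14 742 x max 20.9 y [-19.5  23.4]
-6 692 x max 20.9 y [-22.2  24.6]
2 611 x max 21.0 y [-23.1  26. ]
10 508 x max 20.9 y [-24.1  27.1]
18 337 x max 20.9 y [-19.8  18.9]
26 286 x max 21.0 y [-19.6  19.1]
34 398 x max 21.7 y [-21.3  21.4]
42 182 x max 22.1 y [-19.7  19.6]
1586 z 24.372936317681642
bar 76 81.81628469768019 [4.48163051e-03 8.19973455e+01]
bar 152.5 158.4354294879535 [6.40938770e-03 1.58425353e+02]
long 42.5 37.61767179358995 [-3.48413454e-03  3.80112278e+01]
long -42.5 -46.7713171009741 [-4.11242196e-02 -4.18722394e+01]
```

```bash
python3 - <<'E'
from h import *
import json
racks=json.load(open('racks.json'))
def bars(P,rk,lim=None,tag=''):
    cx,cy,a=racks[rk];th=np.radians(a);ux=np.array([np.cos(th),np.sin(th)]);uy=np.array([-np.sin(th),np.cos(th)])
    H=np.nan_to_num(P[...,2])
    loc=np.stack([(P[...,:2]-[cx,cy])@ux,(P[...,:2]-[cx,cy])@uy],-1)
    m=(H>17)&(H<31)&(abs(loc[...,0])<55)&(abs(loc[...,1])<170)
    if lim: m[lim:]=False
    q=loc[m]
    for b in (-152.5,-76,0,76,152.5):
        k=(abs(q[:,1]-b)<9)&(abs(q[:,0])<30)
        if k.sum()>15: print(tag,rk,'bar',b,k.sum(),round(np.median(q[k,1])-b,1))
    for b in (42.5,-42.5):
        for y0 in (-114,-38,38,114):
            k=(abs(q[:,0]-b)<9)&(abs(q[:,1]-y0)<28)
            if k.sum()>15: print(tag,rk,'long',b,y0,k.sum(),round(np.median(q[k,0])-b,1), 'z',round(np.median(H[m][k]),1))
f=np.load('w1.npz')
c=get_calibration('wrist');c1=dict(c,eye=f['eye'],orientation=f['ori'])
bars(cloud(c1,f['d'])*1000,'full',195,'w1')
f=np.load('scene0.npz');bars(cloud(get_calibration('scene'),f['d'])*1000,'empty',None,'scene')
bars(cloud(get_calibration('scene'),f['d'])*1000,'full',None,'scene')
E
```

```text
w1 full bar -152.5 82 3.9
w1 full bar -76 248 2.5
w1 full bar 0 259 2.1
w1 full long 42.5 -114 190 -3.7 z 24.5
w1 full long 42.5 -38 228 -3.6 z 24.7
w1 full long 42.5 38 290 -3.5 z 24.8
w1 full long -42.5 -114 195 -2.9 z 24.6
w1 full long -42.5 -38 247 -2.6 z 24.5
w1 full long -42.5 38 314 -2.5 z 24.6
scene empty bar -152.5 85 5.4
scene empty bar -76 96 4.8
scene empty bar 0 103 4.2
scene empty bar 76 108 4.2
scene empty bar 152.5 117 3.0
scene empty long 42.5 -114 66 -1.7 z 23.4
scene empty long 42.5 -38 73 -1.3 z 23.6
scene empty long 42.5 38 88 -1.4 z 23.8
scene empty long 42.5 114 104 -1.2 z 23.7
scene empty long -42.5 -114 67 -1.4 z 23.5
scene empty long -42.5 -38 79 -0.9 z 23.4
scene empty long -42.5 38 87 -1.0 z 23.4
scene empty long -42.5 114 111 -0.7 z 23.6
scene full bar -152.5 27 4.9
scene full bar -76 24 4.8
scene full bar 0 25 3.9
scene full bar 76 34 3.6
scene full bar 152.5 76 3.6
scene full long 42.5 -114 38 -1.1 z 23.2
scene full long 42.5 -38 45 -1.0 z 23.1
scene full long 42.5 38 51 -0.4 z 23.5
scene full long 42.5 114 61 -0.4 z 23.1
scene full long -42.5 -114 21 -1.0 z 22.9
scene full long -42.5 -38 22 -0.8 z 24.3
scene full long -42.5 38 16 -0.0 z 22.7
scene full long -42.5 114 42 -0.1 z 23.5
```

arm_command([
  [[30, 20, -4, 10, 0.1], [30, 26.7, -5, 40, 0.1], [30, 26.7, -5, 80, 0.1], [30, 26.7, -5, 109, 0.1], [30, 26.7, -5, 109, 0.1]],
])

```text
clock: 5.38
eef_pos: [0.5619, 0.2924, 0.0936]
tcp_rot: [-179.7, 0.2, 77.0]
wrist_force: [0.4, 0.6, -1.1]
gripper_width: 0.0437
```

```bash
cat > chk.py <<'E'
from h import *
import json,sys
# usage: chk.py tag  -> picture + rack bars relative to held figure/TCP, in tool frame, using wrist depth
tag=sys.argv[1]
s=monitor.get_state();c=get_calibration('wrist');p,d=snapshot('wrist')
cv2.imwrite(f'pics/{tag}.png',p[:,:,::-1]); np.savez(f'{tag}.npz',p=p,d=d)
P=cloud(c,d)*1000;H=np.nan_to_num(P[...,2])
Rm=R.from_euler('xyz',s['tcp_rot'],degrees=True).as_matrix()
T=(P-np.array(s['eef_pos'])*1000)@Rm
m=(H>18)&(H<31)&(abs(T[...,1])<70); m[360:]=False
q=T[m]
print('pos',np.round(np.array(s['eef_pos'])*1000,1),'rot',np.round(s['tcp_rot'],2),'w',round(s['gripper_width']*1000,1),'F',np.round(s['wrist_force'],1))
# cross bars: histogram of tool x among |y|<25 ; long strips: histogram of tool y
k=abs(q[:,1])<25
h,e=np.histogram(q[k,0],bins=np.arange(-120,260,3)); 
print('bars x:',[(int(e[i]+1.5),int(h[i])) for i in range(len(h)) if h[i]>0.35*h.max()])
h,e=np.histogram(q[:,1],bins=np.arange(-70,70,2)); 
print('long y:',[(int(e[i]+1),int(h[i])) for i in range(len(h)) if h[i]>0.35*h.max()])
E
python3 chk.py owl5
```

```text
pos [561.9 292.4  93.6] rot [-179.68    0.19   77.02] w 43.7 F [ 0.4  0.6 -1.1]
bars x: [(37, 202), (40, 351)]
long y: [(-45, 231), (-43, 267), (-41, 365), (39, 275), (41, 280), (43, 272)]
```

View pics/owl5.png

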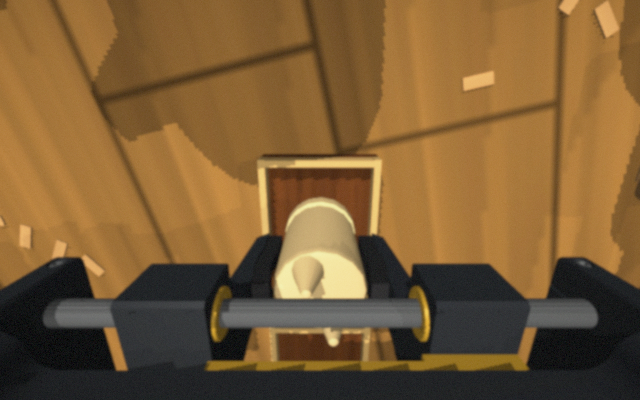

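arm_command([
  [[30, 1.5, 0, 12, 0], [30, 1.5, 0, 24, 0], [30, 1.5, 0, 32, 0], [30, 1.5, 0, 35, 0], [30, 1.5, 0, 35, 0]],
])

```text
clock: 6.05
eef_pos: [0.5637, 0.2946, 0.0617]
tcp_rot: [-180.0, -0.0, 77.1]
wrist_force: [-0.6, 0.2, -1.2]
gripper_width: 0.0431
```

```bash
python3 chk.py owl6
```

```text
pos [563.7 294.6  61.7] rot [-180.     -0.     77.07] w 43.1 F [-0.6  0.2 -1.2]
bars x: [(-112, 267), (19, 192), (34, 263), (37, 545)]
long y: [(-47, 199), (-45, 305), (-43, 457), (37, 245), (39, 281), (41, 293)]
```

arm_command([
  [[30, 0, 0, 1, 0], [30, 0, 0, 2, 0], [30, 0, 0, 2.5, 0], [30, 0, 0, 2.5, 0]],
])

```text
clock: 6.6
eef_pos: [0.5636, 0.2946, 0.0592]
tcp_rot: [-180.0, 0.0, 77.1]
wrist_force: [-0.3, -0.4, -1.2]
gripper_width: 0.0432
```

```bash
python3 -c "
from h import *
for i in range(3):
    s=monitor.get_state(); print(s['clock'],s['eef_pos'],s['wrist_force']); snapshot('top')
"
```

```text
6.6 [0.56361633 0.29463255 0.05923271] [-0.32924367 -0.39978651 -1.18196645]
6.65 [0.56364887 0.29462341 0.05925863] [ 0.28048801 -0.2192952  -1.90570235]
6.7 [0.56363777 0.29464276 0.05927622] [-0.17340359 -0.44335532 -1.33050163]
```

arm_command([
  [[30, 0, 0, 1.2, 0], [30, 0, 0, 1.2, 0], [50, 0, 0, 1.2, 0], [88, 0, 0, 1.2, 0], [88, 0, 0, 1.2, 0]],
])

```text
clock: 7.38
eef_pos: [0.5637, 0.2946, 0.0581]
tcp_rot: [180.0, -0.0, 77.1]
wrist_force: [0.8, 0.1, 0.5]
gripper_width: 0.0681
```

```bash
python3 chk.py owl7
```

```text
pos [563.7 294.6  58.1] rot [ 1.7999e+02 -1.0000e-02  7.7070e+01] w 68.1 F [0.8 0.1 0.5]
bars x: [(19, 234), (34, 323), (37, 545)]
long y: [(-47, 201), (-45, 330), (-43, 535), (37, 422), (39, 400), (41, 364)]
```

View pics/owl7.png

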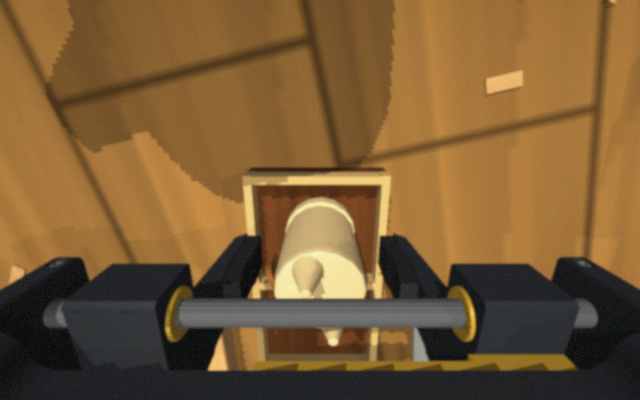

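arm_command([
  [[88, 0, 0, -20, 0], [88, 0, 0, -65, 0], [88, 0, 0, -100, 0], [88, -45, 5, -115, -1.5], [88, -105, 11.5, -115, -3]],
])

```text
clock: 8.05
eef_pos: [0.5516, 0.1894, 0.1744]
tcp_rot: [179.8, -0.1, 80.2]
wrist_force: [0.2, -0.4, -1.3]
gripper_width: 0.0883
```

```bash
python3 - <<'E'
from h import *
delta(505.3,-207.3,172,92.5)
p,d=snapshot('top'); cv2.imwrite('pics/top2.png',p[:,:,::-1]); np.savez('top2.npz',p=p,d=d)
E
```

```text
clk 8.05 pos [551.6 189.4 174.4] rot [ 1.7982e+02 -5.0000e-02  8.0250e+01] w 88.3 F [ 0.2 -0.4 -1.3] -> d [-398.8   21.6    2.1] turn -12.25
```

View pics/top2.png

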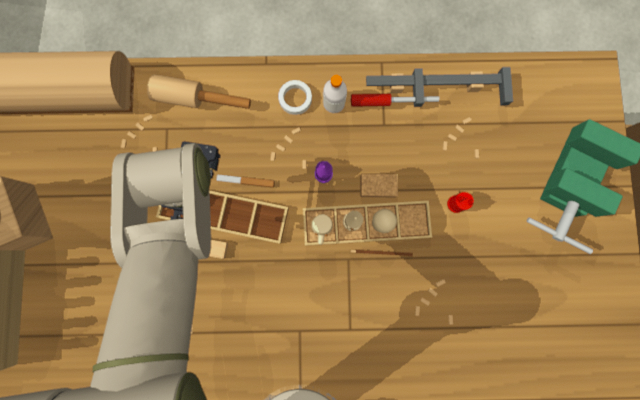

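arm_command([
  [[88, -60, 3, 0, -2], [88, -121, 6.5, 0, -4], [88, -182, 10, 0, -6], [88, -243, 13, 0, -8], [88, -304, 16.5, 0, -10]],
])

```text
clock: 8.72
eef_pos: [0.5147, -0.1145, 0.1733]
tcp_rot: [180.0, 0.0, 90.1]
wrist_force: [1.2, 0.3, -0.4]
gripper_width: 0.0884
```

```bash
python3 - <<'E'
from h import *
delta(505.3,-207.3,172,92.5)
E
```

```text
clk 8.72 pos [ 514.7 -114.5  173.3] rot [1.7998e+02 1.0000e-02 9.0130e+01] w 88.4 F [ 1.2  0.3 -0.4] -> d [-92.8  -9.6   1.3] turn -2.37
```

arm_command([
  [[88, -50, -5, 0, -1.5], [88, -88, -9, 0, -2.4], [88, -92.8, -9.6, 10, -2.4], [88, -92.8, -9.6, 20, -2.4], [88, -92.8, -9.6, 20, -2.4]],
])

```text
clock: 9.35
eef_pos: [0.5055, -0.2039, 0.1521]
tcp_rot: [-179.9, -0.1, 92.5]
wrist_force: [0.1, -1.0, -1.1]
gripper_width: 0.0881
```

```bash
cat > fig.py <<'E'
from h import *
import sys
# fig.py tag zlo zhi : wrist-view points between world heights, in tool frame -> circle
tag,zl,zh=sys.argv[1],float(sys.argv[2]),float(sys.argv[3])
s=monitor.get_state();c=get_calibration('wrist');p,d=snapshot('wrist')
cv2.imwrite(f'pics/{tag}.png',p[:,:,::-1]); np.savez(f'{tag}.npz',p=p,d=d)
P=cloud(c,d)*1000;H=np.nan_to_num(P[...,2])
Rm=R.from_euler('xyz',s['tcp_rot'],degrees=True).as_matrix()
T=(P-np.array(s['eef_pos'])*1000)@Rm
print('pos',np.round(np.array(s['eef_pos'])*1000,1),'rot',np.round(s['tcp_rot'],2),'w',round(s['gripper_width']*1000,1),'F',np.round(s['wrist_force'],1))
m=((H>zl)&(H<zh)&(abs(T[...,1])<35)&(T[...,0]>-40)&(T[...,0]<160)).astype(np.uint8)
n,l,st,ce=cv2.connectedComponentsWithStats(m)
for k in range(1,n):
    if st[k,4]<30: continue
    q=T[l==k]; (ex,ey),r=cv2.minEnclosingCircle(q[:,:2].astype(np.float32))
    print('px',np.round(ce[k]),'n',st[k,4],'mean',np.round(q.mean(0),1),'circ',round(ex,1),round(ey,1),round(r,1),'x',np.round(np.percentile(q[:,0],[2,98]),1),'y',np.round(np.percentile(q[:,1],[2,98]),1))
E
python3 fig.py td1 74 100
```

```text
pos [ 505.5 -203.9  152.1] rot [-1.799e+02 -9.000e-02  9.254e+01] w 88.1 F [ 0.1 -1.  -1.1]
px [314.  27.] n 778 mean [126.   -3.7  68.3] circ 136.6 -4.7 24.5 x [120.3 138.1] y [-26.9  18.6]
px [326. 121.] n 2190 mean [69.1  4.6 65.8] circ 67.4 5.0 20.9 x [49.2 86.1] y [-13.8  23.7]
px [317. 213.] n 3653 mean [ 2.5 -2.1 64. ] circ -3.1 -2.1 28.1 x [-22.6  23.1] y [-26.6  22.1]
```

View pics/td1.png

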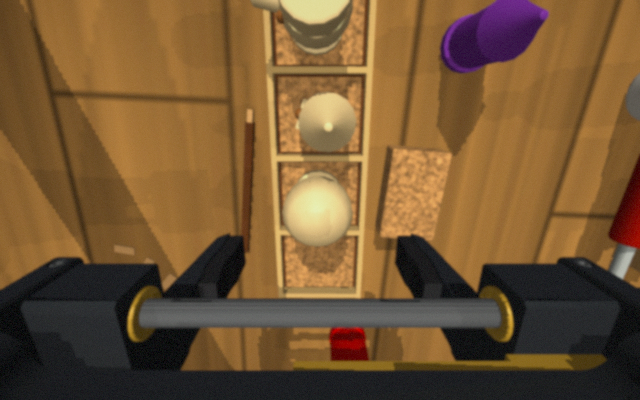

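```bash
python3 fig.py td2 79 100 && python3 -c "
from h import *
delta(505,-205.5,64,92.5)"
```

```text
pos [ 505.8 -204.1  152.7] rot [-1.7995e+02 -5.0000e-02  9.2550e+01] w 87.8 F [-0.5 -1.  -0. ]
px [316.  27.] n 403 mean [124.5  -2.2  62.2] circ 135.3 -2.9 20.3 x [121.4 131.7] y [-20.7  15.2]
px [326. 121.] n 1818 mean [69.2  4.4 64.5] circ 68.1 4.6 19.3 x [50.8 85.3] y [-12.3  21.6]
px [316. 213.] n 3399 mean [ 2.  -2.5 63.8] circ -2.4 -2.4 27.3 x [-22.1  22.1] y [-26.3  21.1]
clk 9.45 pos [ 505.9 -204.3  153.1] rot [-1.7999e+02 -1.0000e-02  9.2550e+01] w 88.0 F [-0.3  0.1  0.2] -> d [-1.1 -1.  89.1] turn 0.05
```

arm_command([
  [[88, -1.5, -1.5, 30, 0], [88, -1.5, -1.5, 60, 0], [88, -1.5, -1.5, 80, 0], [88, -1.5, -1.5, 89, 0], [88, -1.5, -1.5, 89, 0]],
])

```text
clock: 10.07
eef_pos: [0.5045, -0.2067, 0.0642]
tcp_rot: [-180.0, -0.0, 92.5]
wrist_force: [-0.8, 0.3, 0.2]
gripper_width: 0.0879
```

arm_command([
  [[40, 0, 0, 0, 0], [40, 0, 0, 0, 0], [40, 0, 0, 0, 0], [40, 0, 0, 0, 0], [40, 0, 0, 0, 0]],
], squeeze=25)

```text
clock: 10.7
eef_pos: [0.5043, -0.207, 0.0643]
tcp_rot: [180.0, 0.0, 92.5]
wrist_force: [-0.3, -0.6, 4.3]
gripper_width: 0.0547
```

```bash
python3 fig.py td3 74 100
```

```text
pos [ 504.3 -207.    64.3] rot [1.7998e+02 1.0000e-02 9.2470e+01] w 54.7 F [-0.3 -0.6  4.3]
px [333. 124.] n 6092 mean [ 73.2   5.2 -22.6] circ 70.4 6.2 21.0 x [52.7 89.3] y [-12.4  24.4]
px [319. 267.] n 9111 mean [ 11.6  -0.1 -23. ] circ 6.3 -0.0 35.3 x [-3.7 26.6] y [-33.5  33.2]
```

View pics/td3.png

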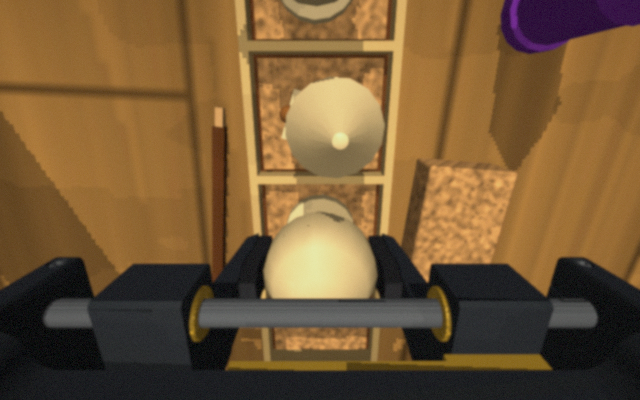

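arm_command([
  [[40, 0, 0, -4, 0], [40, 0, 0, -12, 0], [40, 0, 0, -20, 0], [40, 0, 0, -20, 0]],
])

```text
clock: 11.25
eef_pos: [0.5046, -0.2071, 0.0848]
tcp_rot: [179.9, 0.1, 92.5]
wrist_force: [-0.6, -0.4, -0.7]
gripper_width: 0.0547
```

```bash
python3 fig.py td4 95 120; python3 - <<'E'
from h import *
p,d=snapshot('scene'); cv2.imwrite('pics/td4s.png',cv2.resize(p[70:230,210:410],None,fx=3.5,fy=3.5,interpolation=cv2.INTER_CUBIC)[:,:,::-1])
E
```

```text
pos [ 504.6 -207.1   84.8] rot [1.7993e+02 6.0000e-02 9.2470e+01] w 54.7 F [-0.6 -0.4 -0.7]
px [333. 128.] n 1881 mean [ 71.5   5.6 -17.7] circ 70.7 5.9 10.6 x [61.7 79.9] y [-3.1 14.9]
px [319. 267.] n 9042 mean [ 11.6  -0.1 -23. ] circ 6.8 -0.0 35.2 x [-3.7 26.5] y [-33.5  33.3]
```

View pics/td4s.png

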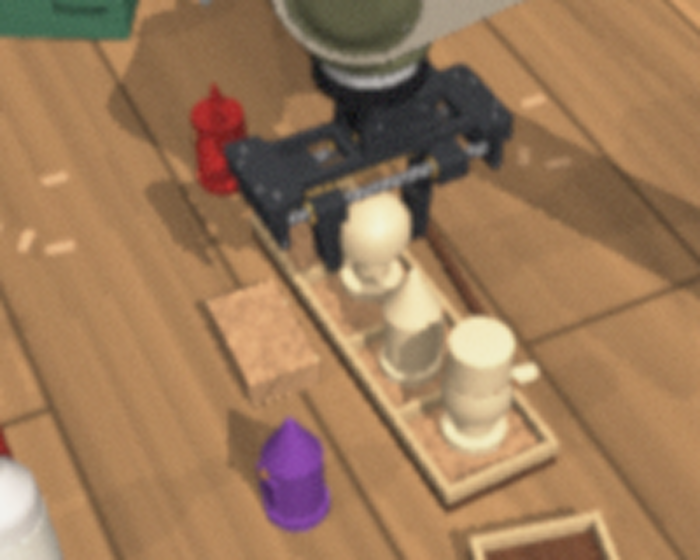

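View pics/td4.png

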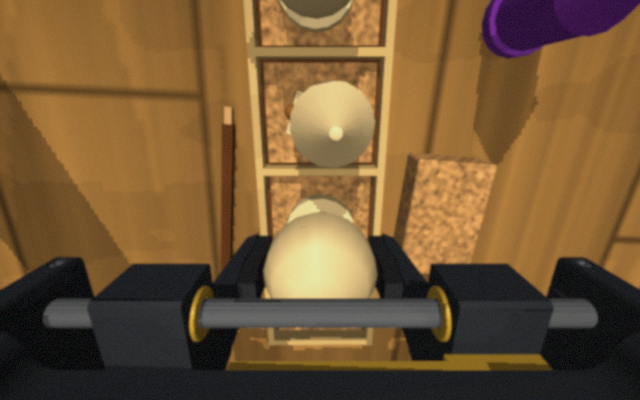

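arm_command([
  [[40, 0, 0, -30, 0], [40, 0, 0, -70, 0], [40, 0, 0, -105, 0], [40, 30, 4, -117, 1], [40, 80, 11, -117, 3]],
])

```text
clock: 11.98
eef_pos: [0.5121, -0.1267, 0.2018]
tcp_rot: [179.9, 0.1, 89.3]
wrist_force: [0.5, 0.4, -0.2]
gripper_width: 0.0551
```

arm_command([
  [[40, 50, 5, 0, 2], [40, 105, 10, 0, 4], [40, 160, 15, 0, 6], [40, 215, 20, 0, 8], [40, 265, 25, 0, 10]],
])

```text
clock: 12.6
eef_pos: [0.539, 0.1401, 0.2008]
tcp_rot: [-180.0, 0.0, 79.4]
wrist_force: [1.1, -0.5, -0.9]
gripper_width: 0.0549
```

```bash
python3 - <<'E'
from h import *
delta(545.4,221,200,77.1)
E
```

```text
clk 12.6 pos [539.  140.1 200.8] rot [-1.7997e+02  1.0000e-02  7.9430e+01] w 54.9 F [ 1.1 -0.5 -0.9] -> d [80.6 -8.6  0.8] turn 2.33
```

arm_command([
  [[40, 45, -5, 0, 1.2], [40, 75, -8, 0, 2.3], [40, 80.6, -8.6, 15, 2.3], [40, 80.6, -8.6, 55, 2.3], [40, 80.6, -8.6, 92, 2.3]],
])

```text
clock: 13.22
eef_pos: [0.545, 0.218, 0.1069]
tcp_rot: [-179.9, 0.0, 77.2]
wrist_force: [0.8, -0.3, -0.5]
gripper_width: 0.0551
```

arm_command([
  [[40, 0, 0, 0, 0], [40, 0, 0, 0, 0]],
])

```text
clock: 13.48
eef_pos: [0.5461, 0.2186, 0.11]
tcp_rot: [179.9, -0.0, 77.1]
wrist_force: [-0.4, 0.4, -0.0]
gripper_width: 0.0549
```

```bash
python3 chk.py td5; python3 -c "
from h import *
delta(545.4,221,61.5,77.1)"
```

```text
pos [546.1 218.6 110. ] rot [ 1.7993e+02 -3.0000e-02  7.7140e+01] w 54.9 F [-0.4  0.4 -0. ]
bars x: [(37, 230), (40, 256), (112, 326), (115, 315)]
long y: [(-47, 369), (-45, 549), (-43, 788), (37, 416), (39, 554), (41, 558)]
clk 13.53 pos [546.3 218.7 110.5] rot [ 1.7987e+02 -5.0000e-02  7.7150e+01] w 55.1 F [ 0.2  0.1 -1.3] -> d [ 2.  -1.5 49. ] turn 0.05
```

View pics/td5.png

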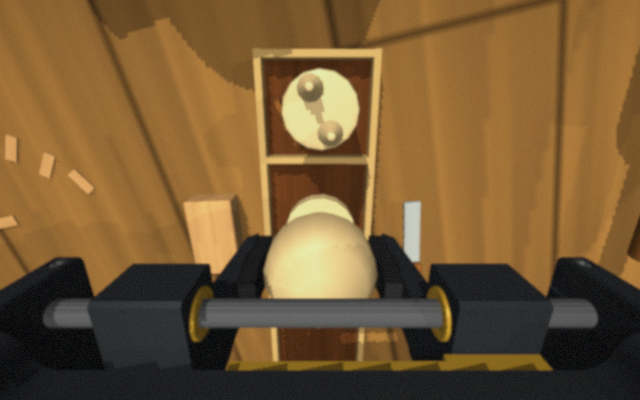

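arm_command([
  [[40, 0.5, -1.5, 15, 0], [40, 0.5, -1.5, 30, 0], [40, 0.5, -1.5, 42, 0], [40, 0.5, -1.5, 46, 0], [40, 0.5, -1.5, 46, 0]],
])

```text
clock: 14.15
eef_pos: [0.5442, 0.2199, 0.0628]
tcp_rot: [-180.0, 0.0, 77.2]
wrist_force: [0.1, 0.5, -0.6]
gripper_width: 0.055
```

arm_command([
  [[40, 0, 0, 0, 0], [40, 0, 0, 0, 0]],
])

```text
clock: 14.4
eef_pos: [0.5444, 0.2199, 0.0635]
tcp_rot: [180.0, -0.0, 77.2]
wrist_force: [0.1, -0.2, -0.1]
gripper_width: 0.0551
```

```bash
python3 chk.py td6
```

```text
pos [544.4 219.9  63.5] rot [ 1.7996e+02 -2.0000e-02  7.7170e+01] w 55.1 F [ 0.1 -0.2 -0.1]
bars x: [(-112, 442), (16, 225), (37, 383), (40, 314), (112, 615), (115, 394)]
long y: [(-45, 411), (-43, 755), (-41, 1121), (39, 551), (41, 880), (43, 761)]
```

arm_command([
  [[40, 0, 0, 1, 0], [40, 0, 0, 1.8, 0], [40, 0, 0, 1.8, 0], [65, 0, 0, 1.8, 0], [88, 0, 0, 1.8, 0]],
])

```text
clock: 15.08
eef_pos: [0.5442, 0.2198, 0.0612]
tcp_rot: [180.0, 0.0, 77.2]
wrist_force: [-0.2, 0.8, -0.1]
gripper_width: 0.0728
```

```bash
python3 chk.py td7
```

```text
pos [544.2 219.8  61.2] rot [180.     0.    77.17] w 72.8 F [-0.2  0.8 -0.1]
bars x: [(-112, 303), (37, 391), (40, 329), (112, 753), (115, 411)]
long y: [(-43, 861), (-41, 1167), (-39, 564), (41, 1267), (43, 873), (45, 461)]
```

View pics/td7.png

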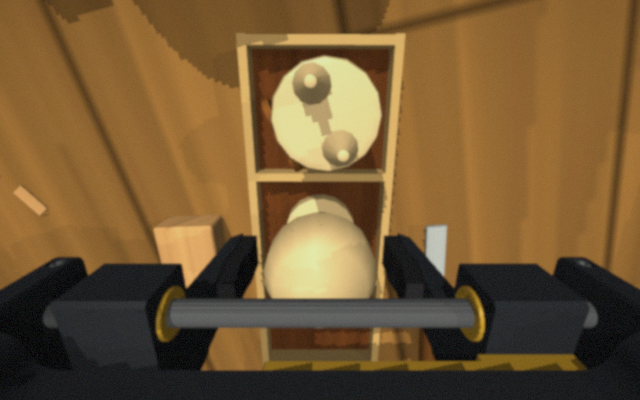

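arm_command([
  [[88, 0, 0, -15, 0], [88, 0, 0, -60, 0], [88, 0, 0, -105, 0], [88, -45, 5.5, -115, -2], [88, -105, 13, -115, -4.5]],
])

```text
clock: 15.75
eef_pos: [0.5338, 0.1141, 0.1784]
tcp_rot: [179.8, -0.0, 81.9]
wrist_force: [0.0, 0.2, 0.2]
gripper_width: 0.0879
```

```bash
python3 - <<'E'
from h import *
delta(508.5,-136.2,175,92.5)
E
```

```text
clk 15.75 pos [533.8 114.1 178.4] rot [ 1.7978e+02 -3.0000e-02  8.1890e+01] w 87.9 F [0.  0.2 0.2] -> d [-251.4   10.3    3.3] turn -10.61
```

arm_command([
  [[88, -60, 2.5, 0, -3], [88, -120, 5, 0, -6], [88, -180, 7.5, 0, -9], [88, -230, 9.5, 0, -10.6], [88, -251, 10.3, 0, -10.6]],
])

```text
clock: 16.38
eef_pos: [0.5071, -0.1379, 0.1773]
tcp_rot: [179.9, 0.1, 92.1]
wrist_force: [0.2, 1.2, 0.2]
gripper_width: 0.0883
```

arm_command([
  [[88, 0, 0, 15, 0], [88, 0, 0, 25, 0], [88, 0, 0, 25, 0]],
])

```text
clock: 16.75
eef_pos: [0.5072, -0.1349, 0.1512]
tcp_rot: [-180.0, -0.0, 92.3]
wrist_force: [-0.3, -0.0, 1.1]
gripper_width: 0.0879
```

```bash
python3 fig.py gn1 95 116; python3 - <<'E'
from h import *
delta(508.5,-136.2,62.5,92.5)
p,d=snapshot('scene'); cv2.imwrite('pics/gn1s.png',p[:,:,::-1])
E
```

```text
pos [ 507.2 -134.9  151.2] rot [-1.7996e+02 -3.0000e-02  9.2300e+01] w 87.9 F [-0.3 -0.   1.1]
px [306. 113.] n 4289 mean [74.9 -8.2 39.5] circ 74.3 -8.5 21.9 x [55.4 93.4] y [-27.2  10.9]
px [320. 222.] n 576 mean [ 2.   0.2 49. ] circ -1.0 0.3 10.4 x [-6.6  8.2] y [-9.   9.1]
clk 16.8 pos [ 507.5 -135.   151.6] rot [-180.    -0.    92.3] w 88.0 F [-0.1 -0.5  0.1] -> d [-1.3  1.  89.1] turn -0.2
```

View pics/gn1.png

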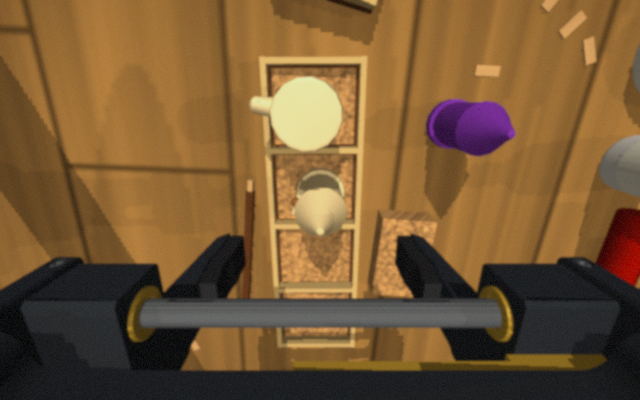

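View pics/gn1s.png

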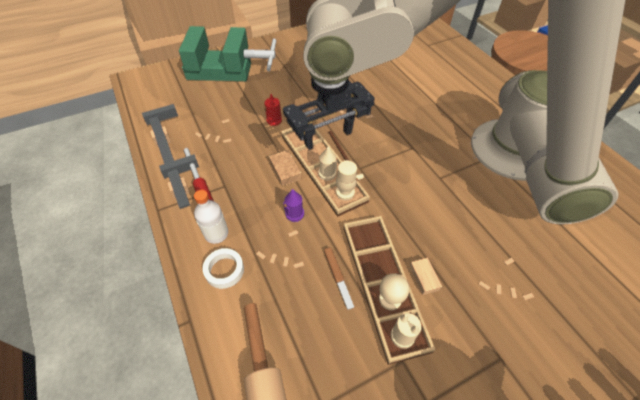

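arm_command([
  [[88, -1, 0.5, 30, 0], [88, -1, 0.5, 60, 0], [88, -1, 0.5, 78, 0], [88, -1, 0.5, 85, 0], [88, -1, 0.5, 88, 0]],
])

```text
clock: 17.48
eef_pos: [0.5083, -0.1363, 0.0636]
tcp_rot: [180.0, 0.0, 92.3]
wrist_force: [0.2, -0.0, -0.4]
gripper_width: 0.0879
```

arm_command([
  [[30, 0, 0, 0.5, 0], [30, 0, 0, 0.5, 0], [30, 0, 0, 0.5, 0], [30, 0, 0, 0.5, 0], [30, 0, 0, 0.5, 0]],
], squeeze=25)

```text
clock: 18.1
eef_pos: [0.5079, -0.1363, 0.0628]
tcp_rot: [180.0, 0.0, 92.3]
wrist_force: [-0.9, -0.3, -0.7]
gripper_width: 0.0401
```

```bash
python3 chk.py gn2
```

```text
pos [ 507.9 -136.3   62.8] rot [180.     0.    92.27] w 40.1 F [-0.9 -0.3 -0.7]
bars x: [(-109, 544), (19, 250), (115, 668), (118, 403)]
long y: [(-51, 352), (-49, 490), (-47, 657), (33, 665), (35, 824), (37, 783)]
```

View pics/gn2.png

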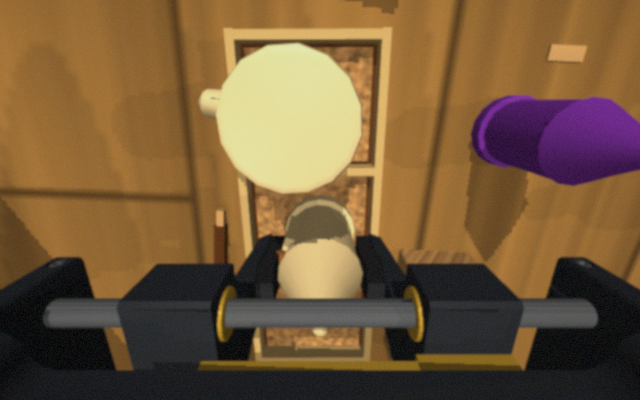

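arm_command([
  [[30, 0, 0, -3, 0], [30, 0, 0, -10, 0], [30, 0, 0, -20, 0], [30, 0, 0, -35, 0], [30, 0, 0, -35, 0]],
])

```text
clock: 18.77
eef_pos: [0.5085, -0.1365, 0.0992]
tcp_rot: [179.9, 0.1, 92.3]
wrist_force: [-0.4, 0.1, -0.9]
gripper_width: 0.0392
```

```bash
python3 chk.py gn3; python3 - <<'E'
from h import *
p,d=snapshot('scene'); cv2.imwrite('pics/gn3s.png',cv2.resize(p[70:230,230:430],None,fx=3.5,fy=3.5,interpolation=cv2.INTER_CUBIC)[:,:,::-1])
E
```

```text
pos [ 508.5 -136.5   99.2] rot [1.7986e+02 8.0000e-02 9.2280e+01] w 39.2 F [-0.4  0.1 -0.9]
bars x: [(115, 468), (118, 323)]
long y: [(-51, 480), (-49, 489), (-47, 514), (33, 704), (35, 622), (37, 539)]
```

View pics/gn3.png

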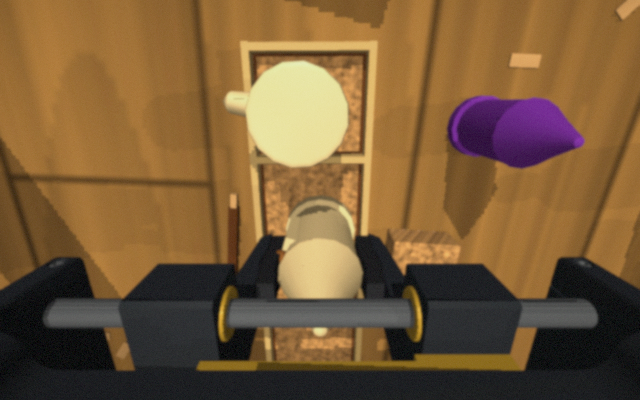

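View pics/gn3s.png

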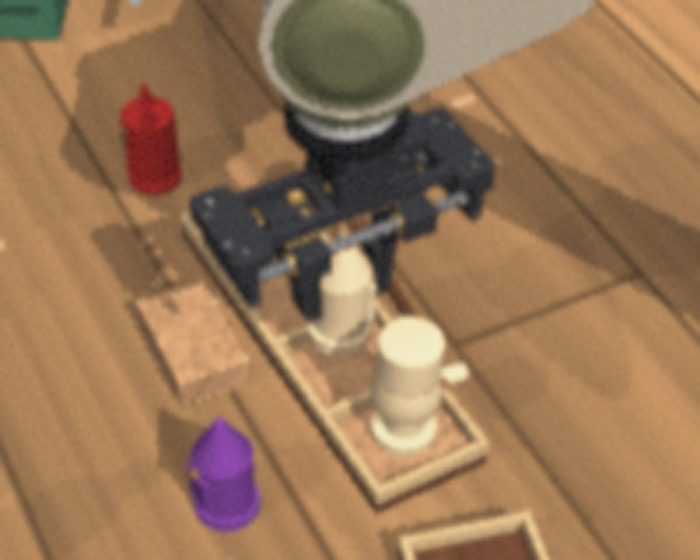

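```bash
python3 - <<'E'
from h import *
c=get_calibration('wrist')
s=monitor.get_state()
Rm=R.from_euler('xyz',s['tcp_rot'],degrees=True).as_matrix()
Rcw=Rm.T@Rc(c); t=Rm.T@(c['eye']-np.array(s['eef_pos']))*1000
c0=dict(c,eye=np.zeros(3),orientation=np.zeros(3))
for tag,pts in (('owl5',[(320,u) for u in range(196,214,2)]),('gn2',[(320,u) for u in range(196,222,2)]),('gn3',[(320,u) for u in range(192,220,2)])):
    f=np.load(tag+'.npz');d=f['d']
    Q=cloud(c0,d)*1000@Rcw.T+t
    print(tag); 
    for (u,v) in pts: print((u,v),np.round(np.nanmedian(Q[v,u-3:u+4],0),1),end=' ')
    print()
E
```

```text
owl5
(320, 196) [10.   0.4 81.2] (320, 198) [21.8  0.4 41.7] (320, 200) [21.8  0.4 38. ] (320, 202) [21.4  0.4 35.3] (320, 204) [20.1  0.4 35.1] (320, 206) [20.7  0.7 29.7] (320, 208) [20.8  0.4 26.2] (320, 210) [20.6  0.4 23.4] (320, 212) [20.9  0.4 19.5] 
gn2
(320, 196) [22.9  0.4 42.7] (320, 198) [22.8  0.4 38.9] (320, 200) [22.1  0.4 36.9] (320, 202) [20.8  0.4 36.9] (320, 204) [19.3  0.4 37.1] (320, 206) [19.7  0.4 32.5] (320, 208) [19.6  0.4 29.2] (320, 210) [19.8  0.4 25.4] (320, 212) [19.7  0.4 22.4] (320, 214) [19.6  0.4 19.6] (320, 216) [19.8  0.4 16.1] (320, 218) [19.7  0.4 13.3] (320, 220) [19.7  0.4 10.4] 
gn3
(320, 192) [12.7  0.4 83.3] (320, 194) [11.   0.4 83.2] (320, 196) [22.8  0.4 42.9] (320, 198) [22.7  0.4 39.3] (320, 200) [22.   0.4 37.4] (320, 202) [20.7  0.4 37. ] (320, 204) [19.5  0.4 36.7] (320, 206) [19.9  0.4 32. ] (320, 208) [19.7  0.4 29. ] (320, 210) [19.8  0.4 25.5] (320, 212) [19.8  0.4 22.1] (320, 214) [19.8  0.4 18.9] (320, 216) [19.8  0.4 16.1] (320, 218) [19.6  0.4 13.4]
```

arm_command([
  [[30, 0, 0, -25, 0], [30, 0, 0, -60, 0], [30, 0, 0, -95, 0], [30, 25, 3, -106, 1], [30, 70, 8, -106, 3]],
])

```text
clock: 19.5
eef_pos: [0.5134, -0.0661, 0.2042]
tcp_rot: [179.9, 0.0, 89.1]
wrist_force: [0.5, 0.1, -0.5]
gripper_width: 0.0395
```

arm_command([
  [[30, 50, 5, 0, 3], [30, 100, 9, 0, 6], [30, 150, 13, 0, 9], [30, 190, 17, 0, 11], [30, 208, 18, 0, 12]],
])

```text
clock: 20.12
eef_pos: [0.5334, 0.1438, 0.2031]
tcp_rot: [-179.9, 0.0, 77.3]
wrist_force: [0.7, -0.2, -0.8]
gripper_width: 0.0397
```

```bash
python3 - <<'E'
from h import *
delta(528.4,147,110,77.1)
E
```

```text
clk 20.12 pos [533.4 143.8 203.1] rot [-1.7993e+02  1.0000e-02  7.7350e+01] w 39.7 F [ 0.7 -0.2 -0.8] -> d [ 2.  -5.5 93.1] turn 0.25
```

arm_command([
  [[30, 0, -5, 15, 0.2], [30, 0, -5, 45, 0.2], [30, 0, -5, 75, 0.2], [30, 0, -5, 92, 0.2], [30, 0, -5, 92, 0.2]],
])

```text
clock: 20.75
eef_pos: [0.5282, 0.1428, 0.1104]
tcp_rot: [-179.8, 0.1, 77.1]
wrist_force: [0.8, -0.4, -0.9]
gripper_width: 0.0392
```

arm_command([
  [[30, 0, 0, 0, 0], [30, 0, 0, 0, 0]],
])

```text
clock: 21.0
eef_pos: [0.5292, 0.1429, 0.1125]
tcp_rot: [179.9, -0.0, 77.1]
wrist_force: [0.7, 0.1, -0.5]
gripper_width: 0.0393
```

```bash
python3 chk.py gn5; python3 -c "
from h import *
delta(528.4,147,60,77.1)"
```

```text
pos [529.2 142.9 112.5] rot [ 1.7992e+02 -3.0000e-02  7.7080e+01] w 39.3 F [ 0.7  0.1 -0.5]
bars x: [(37, 127), (40, 235), (112, 146), (115, 349), (118, 152), (133, 176)]
long y: [(-47, 562), (-45, 620), (-43, 754), (37, 649), (39, 645), (41, 637)]
clk 21.05 pos [529.2 142.9 112.5] rot [ 1.7992e+02 -2.0000e-02  7.7070e+01] w 39.4 F [ 0.   0.2 -0.9] -> d [ 3.8 -1.8 52.5] turn -0.03
```

View pics/gn5.png

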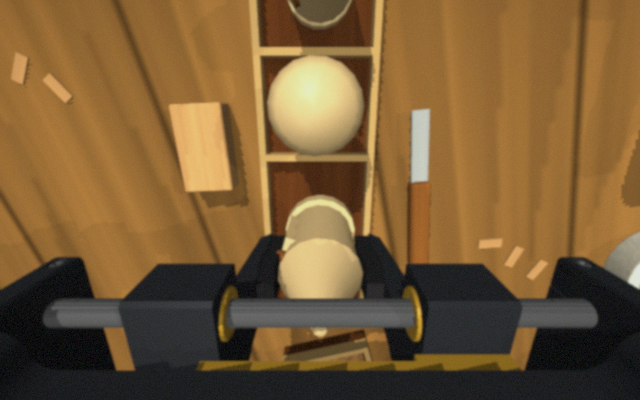

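arm_command([
  [[30, 2, -2, 15, 0], [30, 2, -2, 30, 0], [30, 2, -2, 42, 0], [30, 2, -2, 50, 0], [30, 2, -2, 51, 0]],
])

```text
clock: 21.68
eef_pos: [0.5273, 0.1452, 0.0602]
tcp_rot: [-179.9, 0.0, 77.1]
wrist_force: [0.7, -0.1, -0.3]
gripper_width: 0.0392
```

arm_command([
  [[30, 0, 0, 0, 0], [30, 0, 0, 0, 0]],
])

```text
clock: 21.92
eef_pos: [0.5276, 0.1453, 0.0612]
tcp_rot: [180.0, -0.0, 77.1]
wrist_force: [0.2, -0.7, -0.8]
gripper_width: 0.0393
```

```bash
python3 chk.py gn6
```

```text
pos [527.6 145.3  61.2] rot [ 1.7995e+02 -1.0000e-02  7.7070e+01] w 39.3 F [ 0.2 -0.7 -0.8]
bars x: [(-112, 262), (19, 247), (112, 467), (115, 493), (130, 214)]
long y: [(-45, 722), (-43, 929), (-41, 1287), (39, 925), (41, 915), (43, 905)]
```

arm_command([
  [[30, 0, 0, 1, 0], [30, 0, 0, 1.4, 0], [30, 0, 0, 1.4, 0], [50, 0, 0, 1.4, 0], [88, 0, 0, 1.4, 0]],
])

```text
clock: 22.6
eef_pos: [0.5274, 0.1453, 0.0592]
tcp_rot: [-180.0, 0.0, 77.1]
wrist_force: [0.6, 0.6, 0.1]
gripper_width: 0.0572
```

arm_command([
  [[88, 0, 0, 0, 0], [88, 0, 0, 0, 0]],
])

```text
clock: 22.85
eef_pos: [0.5274, 0.1453, 0.0592]
tcp_rot: [-180.0, 0.0, 77.1]
wrist_force: [-0.5, 0.9, 0.1]
gripper_width: 0.0771
```

```bash
python3 chk.py gn7
```

```text
pos [527.4 145.3  59.2] rot [-179.99    0.     77.07] w 77.1 F [-0.5  0.9  0.1]
bars x: [(19, 270), (112, 427), (115, 533)]
long y: [(-45, 657), (-43, 1090), (-41, 1644), (39, 959), (41, 1116), (43, 1087)]
```

View pics/gn7.png

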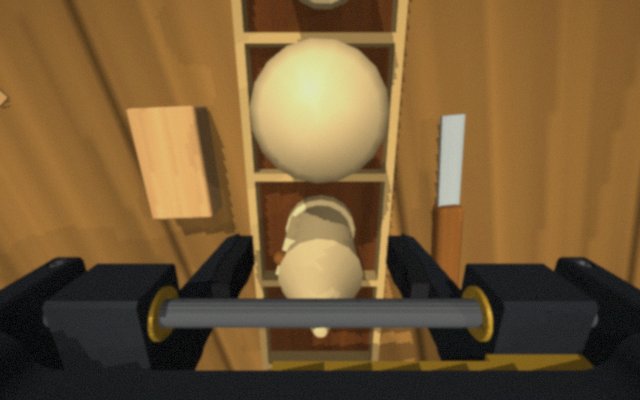

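arm_command([
  [[88, 0, 0, -15, 0], [88, 0, 0, -60, 0], [88, 0, 0, -105, 0], [88, -45, 4, -120, -4], [88, -100, 8, -120, -8]],
])

```text
clock: 23.52
eef_pos: [0.5132, 0.0454, 0.1818]
tcp_rot: [179.7, 0.0, 85.3]
wrist_force: [0.2, -0.7, 0.3]
gripper_width: 0.0878
```

arm_command([
  [[88, -50, 1, 0, -4], [88, -90, 1, 0, -7.4], [88, -106, 1, 0, -7.4], [88, -106, 1, 0, -7.4], [88, -106, 1, 0, -7.4]],
])

```text
clock: 24.15
eef_pos: [0.5048, -0.0585, 0.1796]
tcp_rot: [180.0, -0.0, 92.5]
wrist_force: [0.6, -0.0, -0.0]
gripper_width: 0.0878
```

```bash
python3 fig.py hd1 104 118; python3 - <<'E'
from h import *
delta(497.5,-61.8,93,92.5)
E
```

```text
pos [504.8 -58.5 179.6] rot [ 1.7999e+02 -1.0000e-02  9.2510e+01] w 87.8 F [ 0.6 -0.  -0. ]
px [308. 214.] n 2368 mean [-0.  -8.8 68.2] circ -1.8 -9.1 21.9 x [-20.4  18.9] y [-28.   10.4]
clk 24.2 pos [504.8 -58.5 179.5] rot [ 1.800e+02 -1.000e-02  9.253e+01] w 87.9 F [-0.4 -0.4 -0.3] -> d [-3.  -7.4 86.5] turn 0.03
```

View pics/hd1.png

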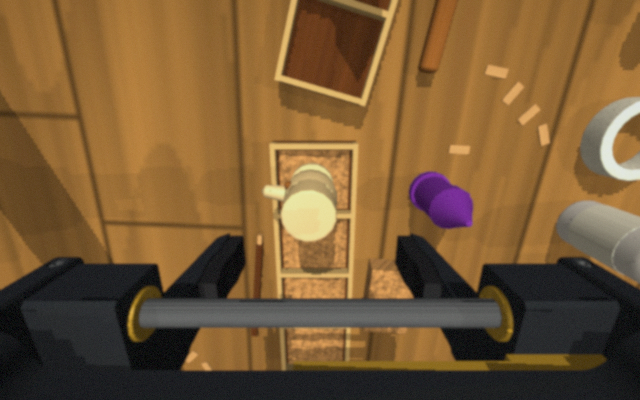

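arm_command([
  [[88, -2, -8, 20, 0], [88, -2, -8, 45, 0], [88, -2, -8, 70, 0], [88, -2, -8, 84, 0], [88, -2, -8, 86.5, 0]],
])

```text
clock: 24.82
eef_pos: [0.4968, -0.0614, 0.0924]
tcp_rot: [-179.9, -0.0, 92.5]
wrist_force: [0.1, 0.2, -0.2]
gripper_width: 0.0878
```

arm_command([
  [[30, 0, 0, 0, 0], [30, 0, 0, 0, 0], [30, 0, 0, 0, 0], [30, 0, 0, 0, 0], [30, 0, 0, 0, 0]],
], squeeze=25)

```text
clock: 25.45
eef_pos: [0.4968, -0.0621, 0.093]
tcp_rot: [180.0, 0.0, 92.5]
wrist_force: [-0.2, 0.4, 1.1]
gripper_width: 0.0436
```

```bash
cat > foot.py <<'E'
from h import *
import sys
tag=sys.argv[1]
c=get_calibration('wrist');s=monitor.get_state()
p,d=snapshot('wrist');cv2.imwrite(f'pics/{tag}.png',p[:,:,::-1])
Rm=R.from_euler('xyz',s['tcp_rot'],degrees=True).as_matrix()
Q=(cloud(c,d)-np.array(s['eef_pos']))*1000@Rm
print('pos',np.round(np.array(s['eef_pos'])*1000,1),'w',round(s['gripper_width']*1000,1),'F',np.round(s['wrist_force'],1))
for v in range(150,262,6): print(v,np.round(np.nanmedian(Q[v,317:324],0),1),end='; ')
E
python3 foot.py hd2
```

```text
pos [496.8 -62.1  93. ] w 43.6 F [-0.2  0.4  1.1]
150 [45.   0.4 92.3]; 156 [44.5  0.4 69. ]; 162 [40.2  0.4 68.4]; 168 [33.7  0.4 77.6]; 174 [29.2  0.4 77.1]; 180 [24.4  0.4 77. ]; 186 [22.6  0.4 66.8]; 192 [18.1  0.4 66.5]; 198 [25.3  0.4 31.7]; 204 [25.   0.4 21.8]; 210 [23.5  0.4 15.8]; 216 [22.5  0.3  9.5]; 222 [22.5  0.3  1.6]; 228 [22.7  0.3 -6.3]; 234 [ 22.5   0.3 -12.6]; 240 [ 21.9   0.3 -17.5]; 246 [ 19.8   0.3 -19.1]; 252 [ 16.5   0.3 -18.8]; 258 [ 13.5   0.3 -19. ];
```

View pics/hd2.png

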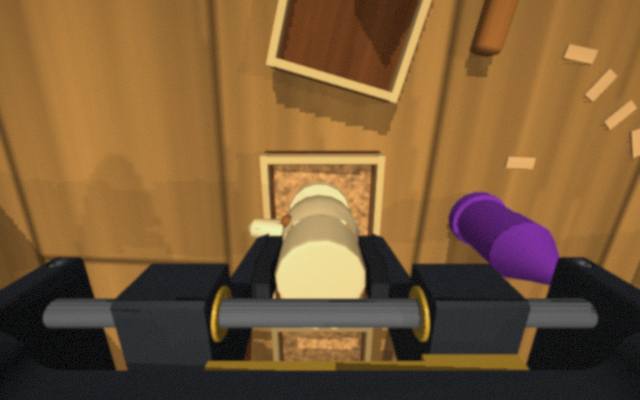

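arm_command([
  [[30, 0, 0, -8, 0], [30, 0, 0, -30, 0], [30, 0, 0, -60, 0], [30, 5, 1, -77, 1], [30, 40, 6, -77, 5]],
])

```text
clock: 26.12
eef_pos: [0.5018, -0.0226, 0.1716]
tcp_rot: [179.8, 0.1, 87.2]
wrist_force: [0.2, -0.2, -2.0]
gripper_width: 0.0437
```

arm_command([
  [[30, 40, 8, 0, 5], [30, 80, 11, 0, 9], [30, 94, 12, 0, 10.4], [30, 94, 12, 0, 10.4], [30, 94, 12, 0, 10.4]],
])

```text
clock: 26.75
eef_pos: [0.5172, 0.071, 0.17]
tcp_rot: [180.0, 0.0, 77.1]
wrist_force: [-0.7, -0.3, -1.2]
gripper_width: 0.0431
```

```bash
python3 chk.py hd3; python3 - <<'E'
from h import *
delta(511.4,72.9,90.5,77.1)
E
```

```text
pos [517.2  71.  170. ] rot [1.800e+02 1.000e-02 7.707e+01] w 43.1 F [-0.7 -0.3 -1.2]
bars x: [(34, 100), (37, 149), (109, 102), (112, 205), (115, 72)]
long y: [(-51, 459), (-49, 463), (-47, 466), (33, 434), (35, 454), (37, 439)]
clk 26.8 pos [517.2  70.8 170. ] rot [1.800e+02 1.000e-02 7.705e+01] w 43.3 F [-0.1  0.3 -2.1] -> d [ 0.7 -6.1 79.5] turn -0.05
```

View pics/hd3.png

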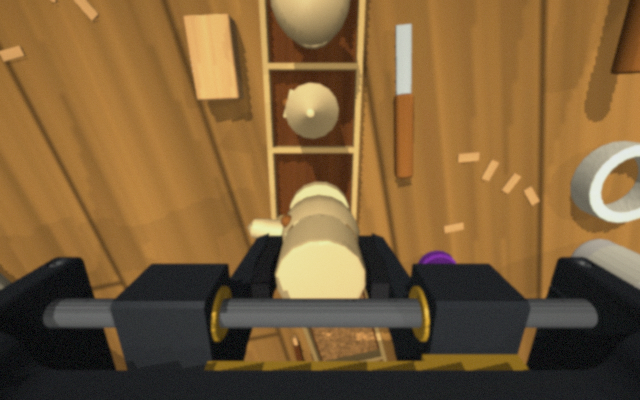

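arm_command([
  [[30, -1, -6.5, 10, 0], [30, -1, -6.5, 30, 0], [30, -1, -6.5, 48, 0], [30, -1, -6.5, 48, 0], [30, -1, -6.5, 48, 0]],
])

```text
clock: 27.42
eef_pos: [0.5107, 0.0718, 0.1222]
tcp_rot: [180.0, -0.0, 77.1]
wrist_force: [-0.1, 0.4, -1.2]
gripper_width: 0.0432
```

```bash
python3 chk.py hd4; python3 - <<'E'
from h import *
delta(511.4,72.9,90.5,77.1)
E
```

```text
pos [510.7  71.8 122.2] rot [179.97  -0.    77.06] w 43.2 F [-0.1  0.4 -1.2]
bars x: [(37, 201), (40, 171), (112, 332), (115, 204), (130, 132)]
long y: [(-45, 457), (-43, 553), (-41, 692), (39, 552), (41, 611), (43, 617)]
clk 27.48 pos [510.8  71.9 122.4] rot [ 1.7994e+02 -1.0000e-02  7.7060e+01] w 43.2 F [ 0.   0.8 -1.1] -> d [ 1.1  0.3 31.9] turn -0.04
```

View pics/hd4.png

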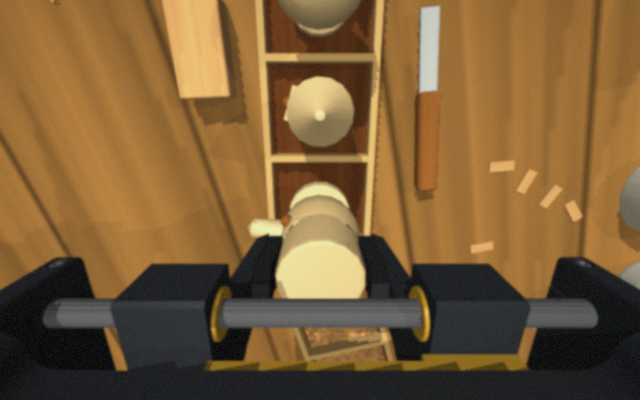

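arm_command([
  [[30, 0, 0, 12, 0], [30, 0, 0, 22, 0], [30, 0, 0, 29, 0], [30, 0, 0, 30, 0], [30, 0, 0, 30, 0]],
])

```text
clock: 28.1
eef_pos: [0.5107, 0.072, 0.0919]
tcp_rot: [180.0, -0.0, 77.1]
wrist_force: [0.6, -0.4, -0.3]
gripper_width: 0.0437
```

arm_command([
  [[30, 0, 0, 0.7, 0], [30, 0, 0, 0.7, 0]],
])

```text
clock: 28.35
eef_pos: [0.5107, 0.0721, 0.0913]
tcp_rot: [180.0, -0.0, 77.1]
wrist_force: [0.2, 0.2, -1.3]
gripper_width: 0.0432
```

```bash
python3 chk.py hd5
```

```text
pos [510.7  72.1  91.3] rot [179.98  -0.    77.07] w 43.2 F [ 0.2  0.2 -1.3]
bars x: [(16, 156), (19, 159), (37, 280), (40, 202), (109, 157), (112, 405), (115, 216), (130, 196), (133, 181)]
long y: [(-45, 483), (-43, 654), (-41, 891), (39, 637), (41, 670), (43, 683)]
```

arm_command([
  [[30, 0, 0, 1, 0], [30, 0, 0, 1, 0], [50, 0, 0, 1, 0], [88, 0, 0, 1, 0], [88, 0, 0, 1, 0]],
])

```text
clock: 29.02
eef_pos: [0.5107, 0.072, 0.0902]
tcp_rot: [180.0, -0.0, 77.1]
wrist_force: [0.4, -0.7, -0.6]
gripper_width: 0.0677
```

arm_command([
  [[88, 0, 0, 0, 0], [88, 0, 0, -10, 0], [88, 0, 0, -40, 0], [88, 0, 0, -80, 0], [88, 0, 0, -120, 0]],
])

```text
clock: 29.65
eef_pos: [0.5105, 0.0721, 0.2121]
tcp_rot: [180.0, -0.0, 77.1]
wrist_force: [0.5, -0.4, -0.2]
gripper_width: 0.0877
```

```bash
python3 chk.py hd6
```

```text
pos [510.5  72.1 212.1] rot [179.97  -0.    77.07] w 87.7 F [ 0.5 -0.4 -0.2]
bars x: [(-91, 54), (37, 131), (112, 153), (115, 86)]
long y: [(-45, 260), (-43, 372), (-41, 425), (39, 292), (41, 413), (43, 421)]
```

View pics/hd6.png

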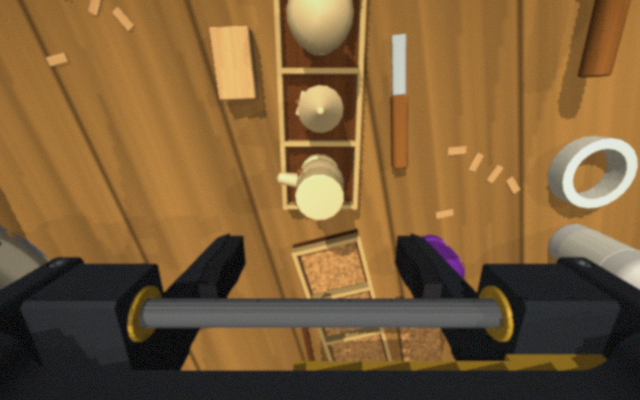

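arm_command([
  [[88, -50, 0, 0, 0], [88, -110, 0, 0, 0], [88, -170, 0, 0, 0], [88, -220, 0, 0, 0], [88, -250, 0, 0, 0]],
])

```text
clock: 30.32
eef_pos: [0.454, -0.1737, 0.2107]
tcp_rot: [180.0, 0.0, 77.0]
wrist_force: [-0.3, -0.6, -0.1]
gripper_width: 0.0882
```

```bash
python3 - <<'E'
from h import *
import json
cx,cy,a=json.load(open('racks.json'))['empty']
for cam,off in (('top',(0,0)),('scene',(-1.2,4.3))):
    c=get_calibration(cam);p,d=snapshot(cam); np.savez('fin_'+cam,p=p,d=d)
    cv2.imwrite(f'pics/fin_{cam}.png',p[:,:,::-1])
    th=np.radians(a);ux=np.array([np.cos(th),np.sin(th)]);uy=np.array([-np.sin(th),np.cos(th)])
    P=cloud(c,d)*1000;H=np.nan_to_num(P[...,2]);
    loc=np.stack([(P[...,:2]-[cx,cy])@ux-off[0],(P[...,:2]-[cx,cy])@uy-off[1]],-1)
    for nm,b,zr in (('head',-114,(104,113)),('gnome',-38,(85,115)),('toadstool',38,(60,98)),('owl',114,(72,86))):
        m=(abs(loc[...,1]-b)<34)&(abs(loc[...,0])<40)&(H>zr[0])&(H<zr[1])
        q=loc[m]
        if len(q)<10: print(cam,nm,'few',len(q));continue
        (ex,ey),r=cv2.minEnclosingCircle(q.astype(np.float32))
        print(cam,nm,'mean',np.round(q.mean(0)-[0,b],1),'circ',round(ex,1),round(ey-b,1),round(r,1),len(q),'zmax',np.round(np.percentile(H[m],99),1),'med',round(np.median(H[m]),1))
print(monitor.get_state()['clock'],monitor.get_state()['eef_pos'])
E
```

```text
top head mean [-0.7  2.4] circ -0.3 2.4 21.7 287 zmax 112.2 med 108.2
top gnome mean [-0.9 -1. ] circ 0.3 1.2 14.4 111 zmax 108.2 med 92.7
top toadstool mean [-1.  -3.2] circ -0.0 0.6 28.0 472 zmax 93.4 med 84.8
top owl mean [ 1.  -1.7] circ 0.8 -0.9 23.1 258 zmax 85.7 med 81.8
scene head mean [-0.3  2.3] circ -0.2 1.5 22.4 290 zmax 110.4 med 107.8
scene gnome mean [1.9 3. ] circ -0.4 0.3 14.1 127 zmax 108.4 med 92.8
scene toadstool mean [3.9 4.9] circ -0.2 -0.9 28.3 703 zmax 91.8 med 84.4
scene owl mean [3.8 1.5] circ -0.3 0.1 24.1 428 zmax 85.4 med 81.7
30.425 [ 0.45426195 -0.17388605  0.21051664]
```

View pics/fin_top.png

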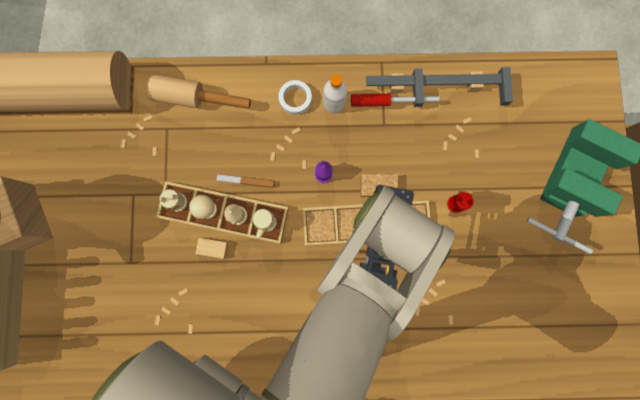

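View pics/fin_scene.png

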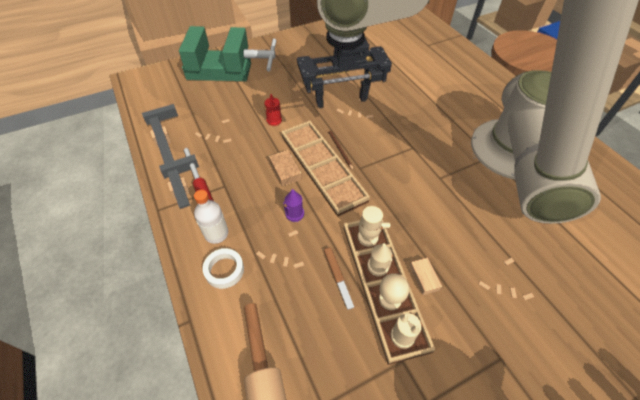

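arm_command([
  [[88, 0, 0, 0, 0], [88, 0, 0, 0, 0]],
])

```text
clock: 30.68
eef_pos: [0.4549, -0.1705, 0.2103]
tcp_rot: [180.0, -0.0, 77.2]
wrist_force: [-0.5, -0.2, -0.3]
gripper_width: 0.0885
```

```bash
python3 -c "
from h import *
s=monitor.get_state(); print(s['clock'],s['eef_pos'],np.round(s['qvel'],2),s['wrist_force'])
print(bot.sign_off())"
```

```text
30.675 [ 0.45493758 -0.17046796  0.21032704] [ 0.06  0.11 -0.05 -0.1   0.04 -0.25] [-0.46265985 -0.22054927 -0.25594811]
the job is handed in; nothing more can be done
None
```

I moved all four figures to the empty rack in reverse order and handed the job in at about 30.7 s, with no figure seen to tip. From the left, the empty rack now holds the owl, toadstool, gnome and head. I never touched the purple gnome or the red owl look-alikes.

**Last checks:** The final top and scene pictures show each figure upright in its own bay. Its centre is within about 3 mm of the bay centre along the row and about 1 mm across, by circle fits. The head's top reads about 108 mm, which puts its foot on the board. The arm was still and clear of everything, with the jaws open and wrist forces under 1 N.

**What disagreed:**
- **Rack position:** The cameras differed by about 3 to 6 mm on where the racks lie. I placed by a compromise, checked it in the wrist view before each release, and took about 4 mm off the scene readings in the final check.
- **Dome and cone centres:** In the final check, simple averages for the toadstool, gnome and owl differed by up to 5 mm from the circle fits. I put this down to the slanted view and used the circles.
- **Toadstool grip:** It closed to 54.7 mm against the stated 56 mm, with a brief 4 N upward force. It still lifted and set down upright.

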